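# Hold the lid over the candle chest

### The job

Get the wooden candle chest ready for closing: first swing its brass hasp up off the catch and back past upright, so that the chest's mouth is clear. Then take the chest's rectangular wooden lid by its grip, carry it over the things standing in between, and finish still holding it level and squared up over the mouth (long sides along long sides), about 2 cm above the rim, so that I can slip one more candle in underneath: do not set it down or let go. The lid must never touch the chest or the hasp, and everything else on the table must stay where it is.

Things in the scene. Friction and masses are not known exactly. Their poses are not given: they have to be found in the camera images.
- chest_mouth (a point): Candle chest: open wooden box fixed to the table at its left or right, 110 mm along its x, 150 along its y, 72 high, walls 8, turned up to 0.3 rad, five tealights inside. This point: centre of its mouth, level with the rim's top. Axes of the chest: z up, x from the catch's side (nearer the robot) to the hinge's side (farther).
- hasp_hinge (a point): A point on the hasp's hinge axis, fixed to the chest: 68 mm along the chest's +x from the centre of the mouth and 5 mm above the rim. The hinge axis is the chest's y; the axes here are the chest's.
- hasp_knob (a point): Centre of the hasp's cross-bar knob: brass barrel 16 mm in diameter, 24 long, along the chest's y. The hasp is a brass strap 20 mm wide, 3 thick, across the mouth along the chest's x; the knob stands on its 8 mm stem, centre 110 mm along the strap from the hinge axis and 30 mm off the strap's middle plane. Axes of the hasp: as the chest's when closed.
- hasp (a joint): Angle of the hasp (rad): 0 lying across the mouth on the catch, pi/2 upright at the far side, 2.2 the stop, leaning away from the mouth. Opening, the knob rises and moves towards the chest's +x. Stiff hinge: it stays where it is left; about 1 N at the knob moves it. Starts at 0 to 0.1.
- lid_grip (a point): Chest's loose lid: wooden board 116 mm along its x, 156 along its y, 10 thick, with an 84 x 124 x 5 mm step beneath, flat on the table across from the chest, turned up to 0.6 rad, 0.2 to 0.4 kg. On its middle, along x, a grip 70 long, 16 wide, 36 high. This point: in the grip on the lid's centre line, 35 mm above the underside (of the step), 16 below the grip's top. z up.
- candle_jar: Stoneware candle jar, diameter 84 mm, 95 mm high with its wick; one of the row of things between the chest and the lid. Origin: centre of its underside. Leave alone.
- book_stack: Stack of three books without lettering, 140 x 90 mm and 70 mm high, in the middle of that row. Origin: centre of its underside. Leave alone.
- dish: Oval dark stoneware dish with two spoons in it, 198 x 138 mm and 55 mm high, at the far end of that row. Origin: centre of its underside. Leave alone.
- round_lid: Round dark stoneware lid with a knob, diameter 80 mm, 34 mm high (not the chest's). Origin: centre of its underside. Leave alone.
- remote: Black remote control, 44 x 130 x 18 mm. Origin: centre of its underside. Leave alone.
- coasters: Stack of four round cork coasters, diameter 92 mm, 24 mm high. Origin: centre of its underside. Leave alone.
Mind the look-alikes: they are no part of the job. Leave any green or turquoise look-alike of the part that bears chest_mouth alone.

How it is judged:
On the way, in this order (a step that is already met when the one before it is completed fails the run):
1. the hasp is swung back past upright (over 1.6 rad), the lid still lying on the table (value of joint hasp above 1.6 rad and height (world z) of lid_grip below 0.05 m), for 0.2 s.
2. the lid is held in the gripper, lifted clear of the table and of the chest's height (height (world z) of lid_grip above 0.11 m and contact force between the fingers and lid above 1 N), for 0.2 s.
At the end, for the whole second after the job is handed in: The hasp stands open beyond 1.6 rad; the gripper holds the lid (over 1 N on it) at rest, its underside 8 to 35 mm above the chest's rim, its centre within 12 mm of the mouth's centre, level within 0.10 rad and squared to the chest within 0.12 rad (either way round), touching neither chest nor hasp (value of joint hasp above 1.6 rad and horizontal distance between lid_grip and chest_mouth below 0.012 m and z of lid_grip in the frame of chest_mouth between 0.043 and 0.07 m and angle between lid_grip's own z axis and vertical below 0.1 rad and angle between the x axis of lid_grip and the x axis of chest_mouth, either way round below 0.12 rad and linear speed of lid below 0.03 m/s and contact force between lid and chest below 0.1 N and contact force between the fingers and lid above 1 N); the arm keeps its last pose, push and grip.
It fails at once if the lid touches the chest or its hasp (contact force between lid and chest above 1 N).
It fails at once if another thing on the table is moved by more than 30 mm (distance of any of candle_jar, book_stack, dish, round_lid, remote, coasters from where it was at the start of the episode above 0.03 m).
It also fails if it takes over 64 s, if anything falls off the work surface, if the arm or the gripper's body presses on something with over 40 N, if the wrist force passes 120 N, or if a joint passes its speed limit or range.

### The arm

A 6-joint arm with a two-finger parallel gripper is mounted at the origin on the work surface. World frame = base frame: x ahead of the robot, y to its left, z up, the work surface at z = 0. Lengths are in m, angles in rad, forces in N, time in s.
With the tool pointing down it reaches from about 0.35 to 0.975 m from the base axis. Payload 4.9 kg.
Tool frame: the origin (TCP) lies at the very end of the fingers, on their centre line; the grasp point (between the pads) lies 19 mm behind it (ctrl.grasp_offset is the distance from the TCP to the grasp point, in m); y points along the fingers, z is the direction in which the jaws open and shut, and the axes are right-handed (so a half turn about y gives the same grasp; the last joint's range is limited). The gripper opens to 85 mm and grips with 20 to 120 N. Pads are 22 mm wide; open, the fingers measure 114 mm over their backs; the gripper's body (76 mm by 85 mm) begins 54 mm behind the grasp point. The pads swing forward as they close: fully open they stand 13 mm farther back than shut.
Start: joints at [1.209, 0.053, 1.613, -0, 1.476, -0.119], TCP at [0.15, 0.607, 0.196] pointing down, gripper open.
Joint ranges: [-3.01, 3.01], [-1.01, 2.22], [0.06, 2.58], [-1.02, 4.17], [0.09, 2.62], [-3.14, 3.14]. Speed limits (rad/s): [2.57, 2.57, 3.14, 3.14, 3.14, 3.14].

### API

Orientations are given as a rotation vector (axis times angle).
In Python, from station import ctrl, eyes, finish_job, find_in, regions_of, pinpoint gives the robot as it stands.
- The arm moves only by the tool play_rows, never from a script. Its argument "moves" is a list of rows, each an object of numbers: "x", "y", "z": the shift along the world's x, y, z in cm; "turn": the turn about the world's z in degrees; "jaw": the finger opening in cm, from 0 to 8.54. A call has 1 to 8 rows; each row shifts and turns the commanded pose from where the row before left it; what a row does not reach is not made up. A row lasts 1/12 s, in which the tool goes at most 41.7 mm and 7.16 degrees, less where a joint would pass 70% of its speed; a pose out of reach is approached as far as the arm can. A call is refused whole if a number of a shift passes 4.17 or a number of a turn 7.16, either way. A call with a gripper value outside its range is refused whole. The fingers move at their own pace and stop on an object; "squeeze" is the grip in N (left out, the last holds). Time passes only in rows, so rows that do not move let the fingers close. It gives the time, the measured TCP pose, the force and the opening at its end, in the units of the state.
- ctrl.get_obs(): the state, without advancing time (a new reading comes with each control period).
- eyes.get_image(name): name is "scene" or "side" or "wrist"; returns a dict with "img" (384x512x3 uint8, red, green, blue), "camera_matrix" (3x3 intrinsics, pixels), "cam_to_world" (4x4, takes a point from camera to world coordinates). Camera axes: x right, y up, looking along -z (the intrinsics and any distortion apply to the point x, -y, -z); pixel columns grow to the right and rows downward; lengths in m; the calibration is good to about 2 mm. A picture is of the moment at which its call begins. There is no depth.
- finish_job(): hands the job in, once; it reports no verdict.
Trained networks look in the newest picture that a camera, given by its name, has taken for a name from the list of things; names that differ only in an ending like _2 or _b are one class to them, and where a whole thing is asked for, a point or a joint stands for the part that bears it (a point fixed in the world has none). Each returns a list of dicts, best first, with "score" (0 to 1); they miss things now and then, are a little off and sometimes report something else, mostly with a low value. They report only what shows in the picture. A call takes as long as a camera call. They do not tell look-alikes from the thing itself.
- find_in(camera, query): "point" ([column, row] in pixels, amid what is visible of it).
- regions_of(camera, query): "pixels" (384x512 bool, what is visible of it) and "point" ([column, row] in pixels, amid what is visible of it).
- pinpoint(camera, query): "point" ([column, row] in pixels: a listed point, or the origin of a listed thing).
The state is a dict: "t": time; "q": joint angles; "dq": joint speeds; "effort": joint torques, N m; "tool_pos": TCP position; "tool_rot": TCP orientation; "contact_force": force on the tool from outside, world axes, zero at the start; "wrist_torque": the same for the moment, N m; "opening": finger opening in m.
Only numpy, scipy, OpenCV 4.12 (cv2) and the standard library are available. Lean on these libraries where they do the work, as an engineer would, in place of code of your own. Each camera call takes 0.05 s, during which the arm holds its last target.

## Working session

There is one attempt and no reset: what is moved stays moved. The work goes in short steps, Python scripts to look and compute and a tool call to move; the robot and the scene stay as the last step left them, time stands still between calls to the robot, and variables do not carry over. Pictures are saved under pics/ and viewed, and the job is handed in when it is done.

Besides the shell and the picture viewer there is one more tool, called as name(argument=value, ...), one argument or row to a line, values as JSON. play_rows: Moves the arm, as the interface text tells. Its arguments: {"type":"object","properties":{"moves":{"type":"array"},"squeeze":{"type":"number"}},"required":["moves"]}

```bash
mkdir -p pics; ls; cat > h.py <<'E'
import numpy as np, cv2
from station import ctrl, eyes, finish_job, find_in, regions_of, pinpoint
def ray(im,p):
    K=np.array(im["camera_matrix"]);T=np.array(im["cam_to_world"])
    d=np.linalg.inv(K)@np.array([p[0],p[1],1.]); d=np.array([d[0],-d[1],-d[2]])
    return T[:3,3],T[:3,:3]@d
def atz(im,p,z):
    o,d=ray(im,p); return o+d*(z-o[2])/d[2]
def proj(im,P):
    K=np.array(im["camera_matrix"]);T=np.array(im["cam_to_world"])
    c=T[:3,:3].T@(np.array(P)-T[:3,3]); c=np.array([c[0],-c[1],-c[2]]); u=K@c; return u[:2]/u[2]
def tri(a,p,b,q):
    o1,d1=ray(a,p);o2,d2=ray(b,q);d1=d1/np.linalg.norm(d1);d2=d2/np.linalg.norm(d2)
    s=np.linalg.lstsq(np.c_[d1,-d2],o2-o1,rcond=None)[0]
    A=o1+d1*s[0];B=o2+d2*s[1]; return (A+B)/2,np.linalg.norm(A-B)
def save(im,n,s=1.5): cv2.imwrite("pics/"+n,cv2.resize(im["img"][:,:,::-1],None,fx=s,fy=s))
E
python3 - <<'E'
from h import *
print(ctrl.get_obs())
I={}
for c in ["scene","side","wrist"]:
    I[c]=eyes.get_image(c); save(I[c],c+"0.png"); print(c,I[c]["cam_to_world"][:3,3] if hasattr(I[c]["cam_to_world"],'shape') else I[c]["cam_to_world"], I[c].keys())
for q in ["chest_mouth","hasp_hinge","hasp_knob","lid_grip","candle_jar","book_stack","dish","round_lid","remote","coasters"]:
    for c in ["scene","side"]:
        print(q,c,[(np.round(r["point"],1).tolist(),round(r["score"],2)) for r in pinpoint(c,q)][:3])
E
```

```text
pics
{'t': 0.0, 'q': array([ 1.20900775e+00,  5.33751062e-02,  1.61431363e+00, -4.66597554e-06,
        1.47598358e+00, -1.19003714e-01]), 'dq': array([-7.05569210e-04,  6.96584772e-05,  2.96685338e-04, -2.50247153e-04,
        1.06925222e-03,  7.13180466e-04]), 'effort': array([ 2.62727852e-03, -3.93672502e+01, -3.70187473e+01,  5.53565189e-05,
        6.78362310e-03,  1.02606222e-06]), 'tool_pos': array([0.15000762, 0.60600907, 0.19434005]), 'tool_rot': array([-1.56440278,  0.19103681, -0.19026436]), 'contact_force': array([-0.17097872,  0.098634  ,  0.66512591]), 'wrist_torque': array([ 0.00155817,  0.02022061, -0.07077691]), 'opening': 0.08559941529096274}
scene [1.47899464 0.05805908 0.73557078] dict_keys(['img', 'camera_matrix', 'cam_to_world'])
side [ 0.35701739 -1.14718912  1.22819852] dict_keys(['img', 'camera_matrix', 'cam_to_world'])
wrist [0.0731261  0.62588231 0.37279876] dict_keys(['img', 'camera_matrix', 'cam_to_world'])
chest_mouth scene [([311.2, 149.6], 0.94), ([371.1, 169.8], 0.78), ([311.8, 187.0], 0.63)]
chest_mouth side [([186.6, 150.1], 0.81), ([216.1, 117.6], 
[... 213 characters left out ...]
3.6], 0.59), ([307.8, 164.7], 0.56)]
hasp_knob side [([200.1, 118.9], 0.66), ([238.0, 143.4], 0.63), ([170.9, 150.1], 0.51)]
lid_grip scene [([191.9, 195.2], 0.93)]
lid_grip side [([280.4, 236.4], 0.79)]
candle_jar scene [([265.1, 186.1], 0.67)]
candle_jar side [([233.5, 200.8], 0.6)]
book_stack scene [([256.9, 211.4], 0.89)]
book_stack side [([271.8, 193.4], 0.89)]
dish scene [([239.8, 254.2], 0.61)]
dish side [([330.5, 193.6], 0.77)]
round_lid scene []
round_lid side [([303.3, 151.5], 0.68)]
remote scene [([192.1, 241.0], 0.68), ([316.0, 197.1], 0.46)]
remote side [([333.5, 229.1], 0.57)]
coasters scene [([140.7, 178.0], 0.61), ([317.3, 195.2], 0.25)]
coasters side [([249.4, 313.1], 0.68)]
```

View pics/scene0.png

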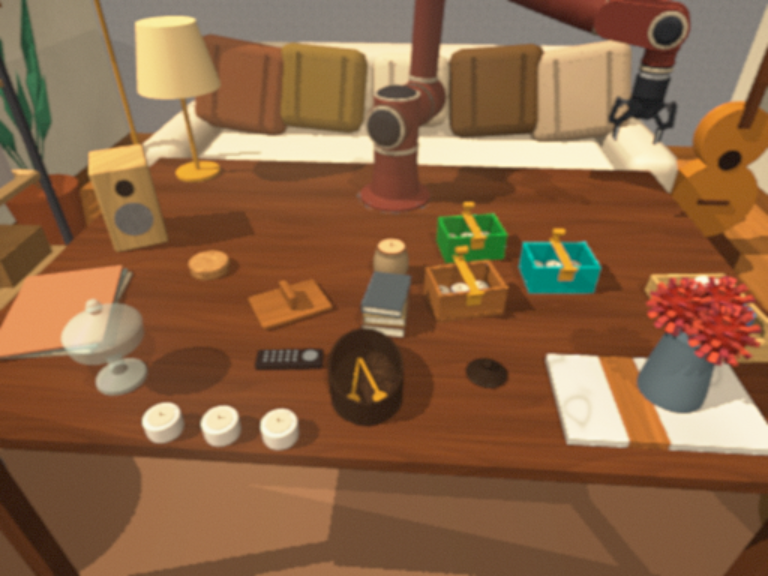

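View pics/side0.png

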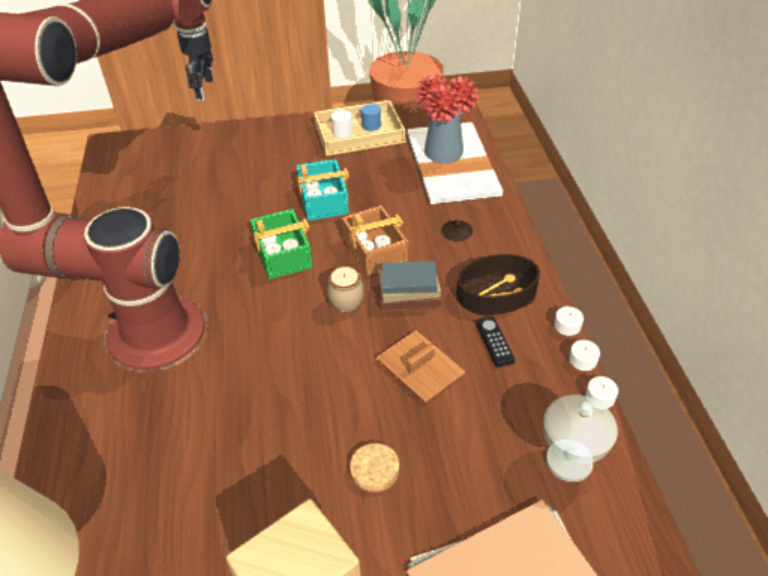

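View pics/wrist0.png

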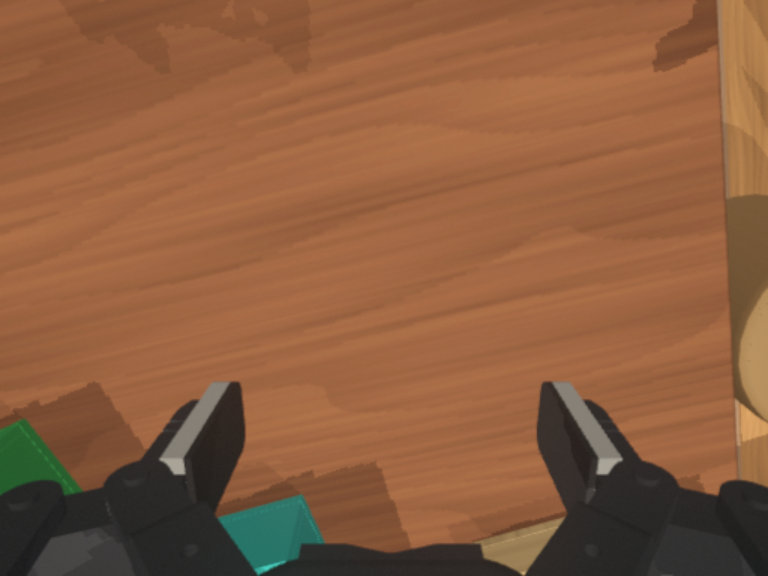

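```bash
cat > m.py <<'E'
from h import *
a=eyes.get_image("scene");b=eyes.get_image("side")
def T(n,p,q):
    X,e=tri(a,p,b,q);print(n,X.round(4),round(e,4));return X
m=T("mouth",(311.8,187.0),(251.9,147.3))
h=T("hinge",(317.6,194.6),(264,146))
k=T("knob",(307.8,164.7),(238,143.4))
l=T("lid",(191.9,195.2),(280.4,236.4))
T("jar",(265.1,186.1),(233.5,200.8));T("book",(256.9,211.4),(271.8,193.4));T("dish",(239.8,254.2),(330.5,193.6))
T("remote",(192.1,241),(333.5,229.1));T("coast",(140.7,178),(249.4,313.1));print("round",atz(b,(303.3,151.5),0))
for im,n,c in [(a,"cs",(312,188)),(b,"cb",(250,155)),(a,"ls",(193,200)),(b,"lb",(280,244))]:
    x,y=c; cr=im["img"][y-40:y+40,x-50:x+50,::-1]; cv2.imwrite(f"pics/{n}.png",cv2.resize(cr,None,fx=7,fy=7,interpolation=cv2.INTER_CUBIC))
import pickle; pickle.dump((a,b),open("im0.pkl","wb"))
print(pinpoint("side","hasp_hinge"))
E
python3 m.py
python3 -c "
import cv2,numpy as np
I=[cv2.imread('pics/%s.png'%n) for n in ['cs','cb','ls','lb']]
o=np.vstack([np.hstack(I[:2]),np.hstack(I[2:])]);print(o.shape)
cv2.imwrite('pics/four.png',cv2.resize(o,(750,600)))"
```

```text
mouth [0.5412 0.1856 0.0755] 0.011
hinge [0.5851 0.1969 0.0726] 0.0013
knob [0.4871 0.1686 0.1216] 0.0015
lid [ 0.5674 -0.2075  0.0381] 0.0008
jar [ 0.4418  0.0246 -0.0093] 0.0117
book [0.5846 0.0119 0.0007] 0.0128
dish [ 0.7859 -0.0265  0.0057] 0.0062
remote [ 0.7491 -0.1763  0.0044] 0.0095
coast [ 0.4299 -0.4349  0.0008] 0.0058
round [0.74371886 0.22065075 0.        ]
[{'point': [207.2, 150.1], 'score': 0.9}, {'point': [229.6, 119.5], 'score': 0.77}, {'point': [267.3, 147.2], 'score': 0.74}, {'point': [305.6, 150.9], 'score': 0.59}]
(1120, 1400, 3)
```

View pics/four.png

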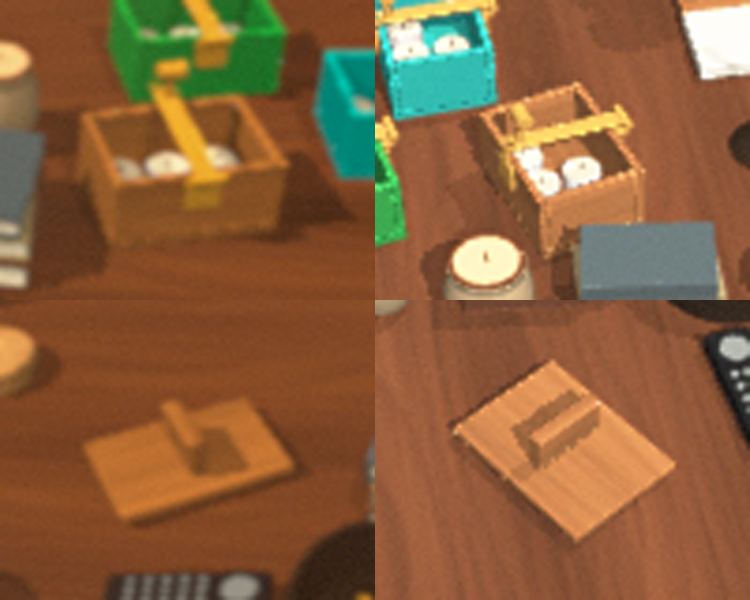

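```bash
cat > fit.py <<'E'
from h import *
import pickle
from scipy.optimize import least_squares
a,b=pickle.load(open("im0.pkl","rb"))
def fit(cs,cb,os,ob,dims,z,x0):
    L=np.array([[-1,-1],[-1,1],[1,1],[1,-1]])*np.array(dims)/2
    ps=[np.array(os)+np.array(p)/3.75-.4 for p in cs]; pb=[np.array(ob)+np.array(p)/3.75-.4 for p in cb]
    def P(v):
        c,s=np.cos(v[2]),np.sin(v[2]); return np.c_[L@np.array([[c,s],[-s,c]])+v[:2],np.full(4,z)]
    f=lambda v:np.r_[np.array([proj(a,p) for p in P(v)]).ravel()-np.array(ps).ravel(),np.array([proj(b,p) for p in P(v)]).ravel()-np.array(pb).ravel()]
    r=least_squares(f,x0,loss="soft_l1"); print(r.x.round(4),f(r.x).round(1))
    # each cam separately
    n=8
    for sl in (slice(0,8),slice(8,16)): print("  ",least_squares(lambda v:f(v)[sl],x0).x.round(4))
    return r.x
# order (-x,-y),(-x,+y),(+x,+y),(+x,-y)
c=fit([(82,113),(240,97),(287,163),(107,180)],[(107,113),(203,85),(267,180),(170,213)][0:0]+[(107,113),(203,85),(267,180),(170,213)],(262,148),(200,115),(.11,.15),.072,[.53,.18,.2]) if 0 else None
c=fit([(82,113),(240,97),(287,163),(107,180)],[(170,213),(107,113),(203,85),(267,180)],(262,148),(200,115),(.11,.15),.072,[.53,.18,.2])
l=fit([(84,147),(250,99),(297,166),(127,221)],[(202,240),(77,130),(177,60),(300,163)],(143,160),(230,204),(.116,.156),.015,[.567,-.2,.4])
E
python3 fit.py
python3 - <<'E'
from h import *
o=ctrl.get_obs()
from scipy.spatial.transform import Rotation as R
print(R.from_rotvec(o["tool_rot"]).as_matrix().round(3))
E
```

```text
[0.5264 0.1727 0.2419] [-1.3 -0.9 -0.7 -1.  -1.7  0.2  0.5  0.7 -2.  -2.3 -0.3 -0.8  1.3 -1.
  0.6 -2.1]
   [0.5275 0.1752 0.2256]
   [0.5254 0.1642 0.269 ]
[ 0.566  -0.208   0.5552] [-0.3 -1.  -1.3 -0.9 -0.6 -0.8 -1.1 -0.9  0.1 -1.4  0.2 -1.7 -0.1 -1.2
  0.6 -1.1]
   [ 0.5705 -0.2043  0.5555]
   [ 0.5644 -0.2132  0.5587]
[[ 0.971 -0.     0.24 ]
 [-0.24  -0.     0.971]
 [-0.    -1.    -0.   ]]
```

play_rows(
  moves=[
    {"x":2.5,"y":-2.7,"z":0.5,"turn":1.7},
    {"x":2.5,"y":-2.7,"z":0.5,"turn":1.7},
    {"x":2.5,"y":-2.7,"z":0.5,"turn":1.7},
    {"x":2.5,"y":-2.7,"z":0.5,"turn":1.7},
    {"x":2.5,"y":-2.7,"z":0.5,"turn":1.7},
    {"x":2.5,"y":-2.7,"z":0.5,"turn":1.7},
    {"x":2.5,"y":-2.7,"z":0.5,"turn":1.7},
    {"x":2.5,"y":-2.7,"z":0.5,"turn":1.7},
  ],
)

```text
invalid input
```

play_rows(
  moves=[
    {"x":2.5,"y":-2.7,"z":0.5,"turn":1.7},
    {"x":2.5,"y":-2.7,"z":0.5,"turn":1.7},
    {"x":2.5,"y":-2.7,"z":0.5,"turn":1.7},
    {"x":2.5,"y":-2.7,"z":0.5,"turn":1.7},
    {"x":2.5,"y":-2.7,"z":0,"turn":1.7},
    {"x":2.5,"y":-2.7,"z":0,"turn":1.7},
    {"x":2.5,"y":-2.7,"z":0,"turn":1.7},
    {"x":2.5,"y":-2.7,"z":0,"turn":1.7},
  ],
)

```text
invalid input
```

```bash
cat > look.py <<'E'
from h import *
import sys
w=eyes.get_image("wrist"); n=sys.argv[1]; save(w,n)
o=ctrl.get_obs();print(o["t"],o["tool_pos"].round(4),o["tool_rot"].round(3),o["opening"],ctrl.grasp_offset)
print(np.array(w["cam_to_world"]).round(3))
for q in ["chest_mouth","hasp_hinge","hasp_knob","lid_grip"]:
    for r in pinpoint("wrist",q)[:3]: print(q,np.round(r["point"],1),round(r["score"],2),atz(w,r["point"],{"chest_mouth":.072,"hasp_hinge":.077,"hasp_knob":.112,"lid_grip":.035}[q]).round(4))
E
python3 look.py w1.png
```

```text
1.35 [0.1502 0.6066 0.1956] [-1.562  0.191 -0.191] 0.08522525505136841 0.0187
[[ 0.241 -0.923 -0.301  0.073]
 [ 0.971  0.229  0.075  0.626]
 [-0.    -0.31   0.951  0.374]
 [ 0.     0.     0.     1.   ]]
```

play_rows(
  moves=[
    {"x":2.5,"y":-2.7,"z":0.5,"turn":1.7,"jaw":8.5},
  ],
)

```text
t: 1.63
tool_pos: [0.1723, 0.5813, 0.1993]
tool_rot: [-1.565, 0.165, -0.161]
contact_force: [0.6, -0.7, 0.2]
opening: 0.0847
```

play_rows(
  moves=[
    {"x":2.5,"y":-2.7,"z":0.5,"turn":1.7,"jaw":8.5},
    {"x":2.5,"y":-2.7,"z":0.5,"turn":1.7,"jaw":8.5},
    {"x":2.5,"y":-2.7,"z":0.5,"turn":1.7,"jaw":8.5},
    {"x":2.5,"y":-2.7,"z":0.5,"turn":1.7,"jaw":8.5},
    {"x":2.5,"y":-2.7,"z":0.5,"turn":1.7,"jaw":8.5},
    {"x":2.5,"y":-2.7,"z":0.5,"turn":1.7,"jaw":8.5},
    {"x":2.5,"y":-2.7,"z":0.5,"turn":1.7,"jaw":8.5},
    {"x":2.5,"y":-2.7,"z":0.5,"turn":1.7,"jaw":8.5},
  ],
)

```text
t: 2.3
tool_pos: [0.3762, 0.3622, 0.2411]
tool_rot: [-1.57, -0.021, 0.02]
contact_force: [0.8, 0.7, -0.7]
opening: 0.0849
```

play_rows(
  moves=[
    {"x":2.5,"y":-2.7,"z":0.5,"turn":1.7,"jaw":8.5},
    {"x":2.5,"y":-2.7,"z":0.5,"turn":1.7,"jaw":8.5},
    {"x":2.5,"y":-2.7,"z":0.5,"turn":1.7,"jaw":8.5},
    {"x":2.5,"y":-2.7,"z":0.5,"turn":1.7,"jaw":8.5},
    {"x":2.5,"y":-2.7,"z":0.5,"turn":1.7,"jaw":8.5},
    {"x":2.5,"y":-2.7,"z":0.5,"turn":1.7,"jaw":8.5},
    {"x":2.5,"y":-2.7,"z":0,"turn":1.7,"jaw":8.5},
    {"x":0,"y":0,"z":0,"turn":0,"jaw":8.5},
  ],
)

```text
t: 2.97
tool_pos: [0.5536, 0.17, 0.2706]
tool_rot: [-1.566, -0.179, 0.177]
contact_force: [0.0, 0.5, -1.0]
opening: 0.0848
```

```bash
python3 look.py w1.png
```

```text
3.0167 [0.5518 0.1722 0.2703] [-1.564 -0.178  0.179] 0.08444969410655148 0.0187
[[-0.225 -0.926 -0.303  0.476]
 [ 0.974 -0.214 -0.067  0.153]
 [-0.003 -0.311  0.95   0.449]
 [ 0.     0.     0.     1.   ]]
chest_mouth [270.1 130.3] 0.86 [0.5255 0.1745 0.072 ]
chest_mouth [503.2  80.1] 0.86 [0.4193 0.4013 0.072 ]
hasp_hinge [274.  191.8] 0.73 [0.5924 0.1951 0.077 ]
hasp_knob [273.1  99.3] 0.98 [0.4909 0.1682 0.112 ]
```

View pics/w1.png

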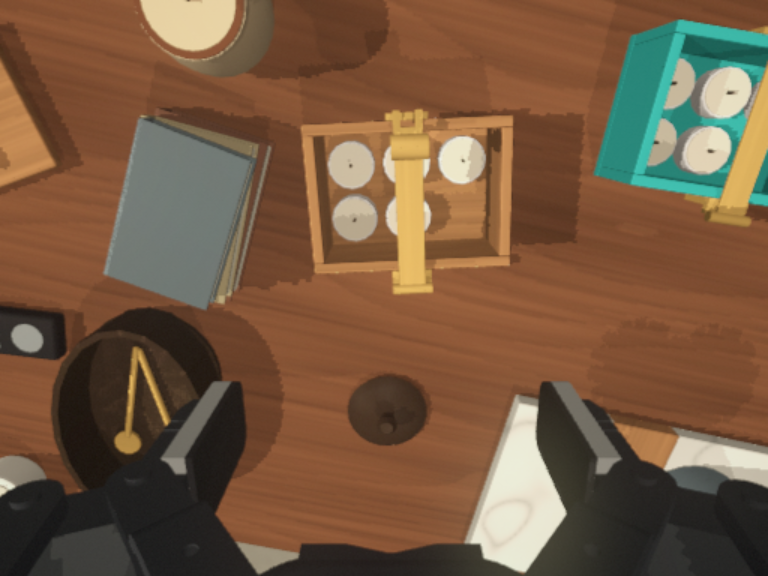

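```bash
python3 - <<'E'
from h import *
w=eyes.get_image("wrist")
c=w["img"][70:200,190:350,::-1]; cv2.imwrite("pics/w1c.png",cv2.resize(c,None,fx=5,fy=4.6 and 4.6,interpolation=cv2.INTER_CUBIC))
P=[atz(w,(u/1.5,v/1.5),.072) for u,v in [(302,126),(513,117),(512,264),(315,273)]]
P=np.array(P);print(P.round(4),P.mean(0))
d=lambda i,j:(np.linalg.norm(P[j]-P[i]).round(4),np.arctan2(*(P[j]-P[i])[[1,0]]).round(3))
print(d(0,1),d(3,2),d(0,3),d(1,2))
g=pinpoint("scene","chest_mouth")
E
```

```text
[[0.4906 0.0978 0.072 ]
 [0.4505 0.2408 0.072 ]
 [0.5529 0.2724 0.072 ]
 [0.5948 0.1269 0.072 ]] [0.52222346 0.18447654 0.072     ]
(np.float64(0.1485), np.float64(1.844)) (np.float64(0.1515), np.float64(1.851)) (np.float64(0.1082), np.float64(0.272)) (np.float64(0.1072), np.float64(0.3))
```

View pics/w1c.png

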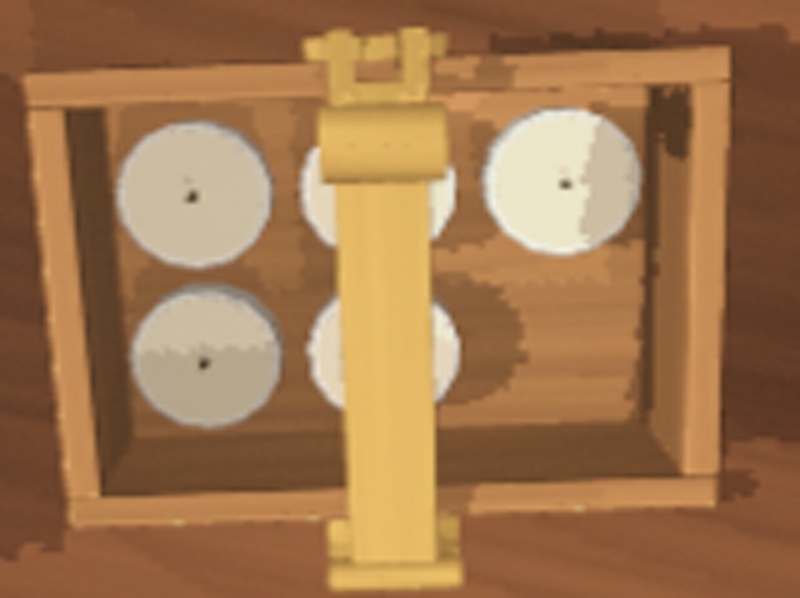

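```bash
python3 - <<'E'
from h import *
from scipy.optimize import least_squares
w=eyes.get_image("wrist")
o=ctrl.get_obs();print(o["t"],o["tool_pos"].round(4),o["tool_rot"].round(4))
S=cv2.imread("pics/w1c.png")
px=[(190+(u+.5)/5-.5,70+(v+.5)/4.6-.5) for u,v in [(27,75),(730,47),(718,503),(70,523)]]
P=np.array([atz(w,p,.072) for p in px]);print(P.round(4),P.mean(0))
d=lambda i,j:(np.linalg.norm(P[j]-P[i]).round(4),np.arctan2(*(P[j]-P[i])[[1,0]]).round(3))
print(d(0,1),d(3,2),d(0,3),d(1,2))
for q,z in [("hasp_knob",.112),("chest_mouth",.072),("hasp_hinge",.077)]:
    for r in pinpoint("wrist",q)[:2]: print(q,np.round(r["point"],1),round(r["score"],2),atz(w,r["point"],z).round(4))
for u,v in [(383,143)]: print("knob manual",atz(w,(190+u/5,70+v/4.6),.114))
T=np.array(w["cam_to_world"]);print(T[:3,3])
import pickle; pickle.dump(w,open("w2.pkl","wb"))
c=w["img"][70:200,190:350,::-1]; print(np.abs(cv2.resize(c,None,fx=5,fy=4.6,interpolation=cv2.INTER_CUBIC).astype(int)-S).mean())
E
```

```text
3.3667 [0.5496 0.1757 0.2707] [-1.5629 -0.1835  0.1833]
[[0.4942 0.0918 0.072 ]
 [0.4538 0.2349 0.072 ]
 [0.5585 0.2646 0.072 ]
 [0.5982 0.1202 0.072 ]] [0.52615893 0.17787713 0.072     ]
(np.float64(0.1487), np.float64(1.845)) (np.float64(0.1498), np.float64(1.839)) (np.float64(0.1079), np.float64(0.266)) (np.float64(0.1088), np.float64(0.277))
hasp_knob [265.6 101.1] 0.9 [0.4899 0.1671 0.112 ]
chest_mouth [497.5  86. ] 0.55 [0.4201 0.4037 0.072 ]
hasp_hinge [478.5 151.8] 0.86 [0.49   0.4107 0.077 ]
hasp_hinge [265.6 194.6] 0.58 [0.5934 0.1928 0.077 ]
knob manual [0.48956976 0.16800769 0.114     ]
[0.47232742 0.15769997 0.44896448]
1.5993547937569677
```

play_rows(
  moves=[
    {"x":-3,"y":-0.4,"z":0,"turn":1.0,"jaw":5},
    {"x":-3,"y":-0.35,"z":-1,"turn":1.0,"jaw":5},
    {"x":0,"y":0,"z":-3.5,"turn":0,"jaw":5},
    {"x":0,"y":0,"z":-3.5,"turn":0,"jaw":5},
    {"x":0,"y":0,"z":-2,"turn":0,"jaw":5},
    {"x":0,"y":0,"z":0,"turn":0,"jaw":5},
    {"x":0,"y":0,"z":0,"turn":0,"jaw":5},
  ],
)

```text
t: 4.1
tool_pos: [0.4894, 0.1672, 0.1697]
tool_rot: [-1.561, -0.208, 0.212]
contact_force: [0.4, -0.2, 0.7]
opening: 0.0501
```

```bash
python3 look.py w3.png
```

```text
4.15 [0.4907 0.1674 0.1718] [-1.561 -0.211  0.209] 0.049986847600386776 0.0187
[[-0.264 -0.918 -0.297  0.413]
 [ 0.965 -0.251 -0.081  0.147]
 [-0.    -0.307  0.952  0.348]
 [ 0.     0.     0.     1.   ]]
chest_mouth [261.1 223.2] 0.85 [0.5282 0.1789 0.072 ]
hasp_hinge [256.5 293.1] 0.6 [0.5951 0.1928 0.077 ]
hasp_hinge [370.7  40.5] 0.58 [0.3647 0.2174 0.077 ]
hasp_knob [256.7 197.7] 0.67 [0.4928 0.1658 0.112 ]
```

View pics/w3.png

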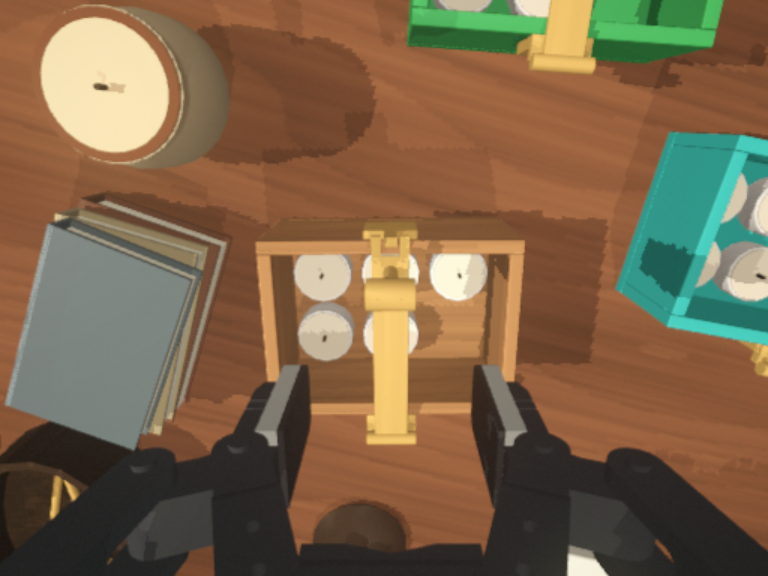

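play_rows(
  moves=[
    {"x":0,"y":0,"z":-3,"turn":0,"jaw":5},
    {"x":0,"y":0,"z":-2.5,"turn":0,"jaw":5},
    {"x":0,"y":0,"z":-1.3,"turn":0,"jaw":5},
    {"x":0,"y":0,"z":0,"turn":0,"jaw":4},
  ],
)

```text
t: 4.68
tool_pos: [0.4882, 0.1667, 0.0996]
tool_rot: [-1.561, -0.205, 0.214]
contact_force: [-0.8, -0.1, -0.7]
opening: 0.0404
```

```bash
python3 look.py w4.png; python3 -c "
from h import *
for c in ['scene','side']: 
    a=eyes.get_image(c); y,x=(185,312) if c=='scene' else (150,250)
    cv2.imwrite('pics/k_'+c+'.png',cv2.resize(a['img'][y-60:y+40,x-60:x+60,::-1],None,fx=5,fy=5,interpolation=cv2.INTER_CUBIC))"
```

```text
4.7333 [0.4895 0.167  0.1017] [-1.561 -0.207  0.211] 0.039888083510495526 0.0187
[[-0.263 -0.919 -0.294  0.413]
 [ 0.965 -0.251 -0.08   0.146]
 [ 0.    -0.304  0.953  0.278]
 [ 0.     0.     0.     1.   ]]
chest_mouth [260.4 262.7] 0.58 [0.526  0.1775 0.072 ]
hasp_hinge [411.7  24.4] 0.76 [0.3626 0.2172 0.077 ]
hasp_hinge [260.3 351.2] 0.7 [0.5937 0.1959 0.077 ]
hasp_knob [260.2 242.4] 0.93 [0.4922 0.1681 0.112 ]
```

View pics/w4.png

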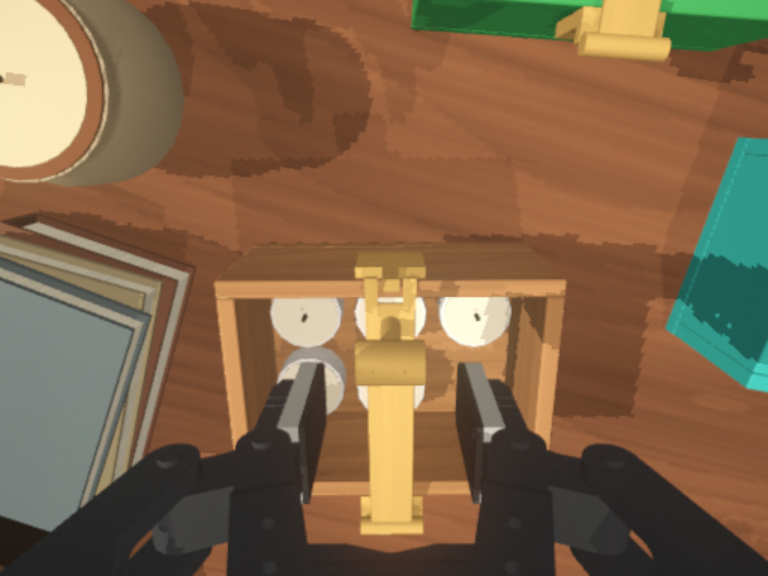

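View pics/k_side.png

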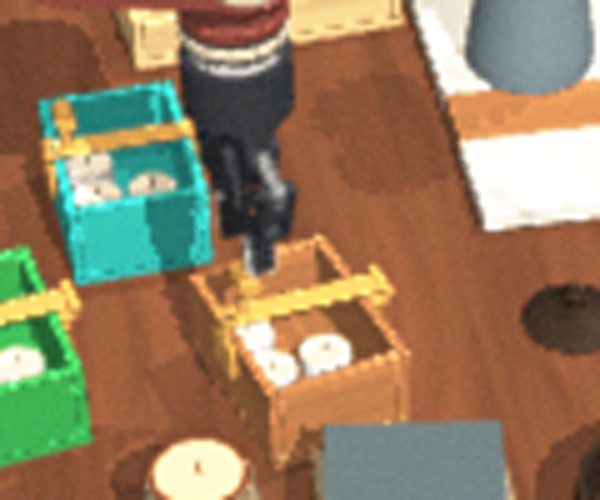

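play_rows(
  moves=[
    {"x":0,"y":0,"z":0,"turn":0,"jaw":2},
    {"x":0,"y":0,"z":0,"turn":0,"jaw":2},
    {"x":0,"y":0,"z":0,"turn":0,"jaw":2},
    {"x":0,"y":0,"z":0,"turn":0,"jaw":2},
    {"x":0,"y":0,"z":0,"turn":0,"jaw":2},
  ],
  squeeze=20,
)

```text
t: 5.45
tool_pos: [0.4902, 0.1671, 0.1026]
tool_rot: [-1.561, -0.209, 0.209]
contact_force: [0.4, -0.4, 0.5]
opening: 0.0195
```

```bash
python3 look.py w5.png; cat > arc.py <<'E'
import numpy as np,sys
# deltas of knob in world for theta path
yaw=.27;c,s=np.cos(yaw),np.sin(yaw);r=.114
th=np.array([float(t) for t in sys.argv[1:]])
x=-r*np.cos(th+.266);z=r*np.sin(th+.266)
d=np.c_[np.diff(x)*c,np.diff(x)*s,np.diff(z)]*100
print(d.round(2)); print("abs rel hinge",(x*100).round(2),(z*100).round(2), d.sum(0))
E
python3 arc.py 0.1 .2 .3 .45 .6 .75 .9 1.05 1.2 1.35 1.5 1.65 1.8 1.9
```

```text
5.5 [0.4902 0.1671 0.1026] [-1.561 -0.209  0.21 ] 0.02040483681149858 0.0187
[[-0.263 -0.917 -0.299  0.414]
 [ 0.965 -0.251 -0.081  0.147]
 [-0.    -0.31   0.951  0.281]
 [ 0.     0.     0.     1.   ]]
chest_mouth [261.9 258.3] 0.66 [0.5264 0.1785 0.072 ]
hasp_hinge [260.9 344.7] 0.74 [0.5932 0.1961 0.077 ]
hasp_hinge [413.6  22.8] 0.55 [0.3632 0.2192 0.077 ]
hasp_knob [259.3 236.2] 0.89 [0.4921 0.1675 0.112 ]
[[ 0.44  0.12  1.04]
 [ 0.54  0.15  0.99]
 [ 0.98  0.27  1.37]
 [ 1.17  0.32  1.2 ]
 [ 1.33  0.37  1.01]
 [ 1.46  0.4   0.79]
 [ 1.56  0.43  0.55]
 [ 1.62  0.45  0.31]
 [ 1.65  0.46  0.05]
 [ 1.63  0.45 -0.2 ]
 [ 1.59  0.44 -0.46]
 [ 1.5   0.42 -0.7 ]
 [ 0.94  0.26 -0.59]]
abs rel hinge [-10.64 -10.18  -9.62  -8.6   -7.39  -6.01  -4.49  -2.87  -1.19   0.52
   2.21   3.86   5.42   6.39] [ 4.08  5.12  6.11  7.48  8.68  9.69 10.48 11.03 11.34 11.39 11.18 10.73
 10.03  9.44] [16.41943598  4.54421249  5.35972233]
```

View pics/w5.png

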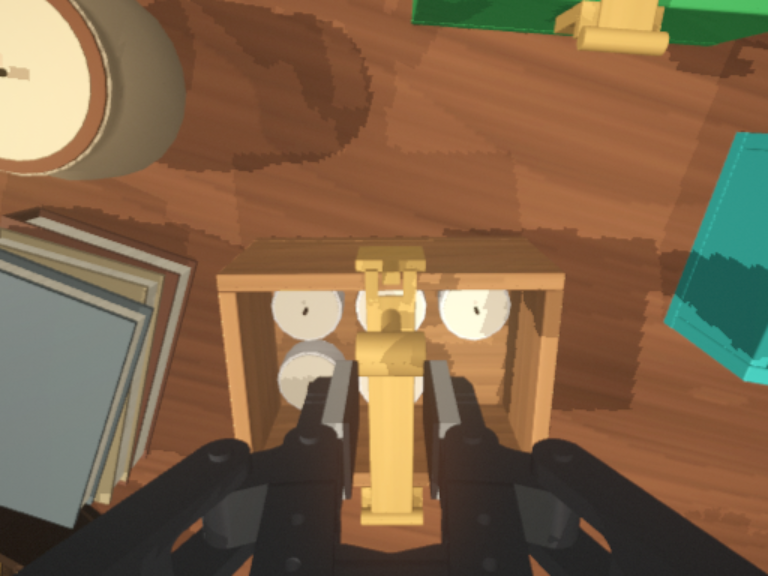

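```bash
python3 - <<'E'
from h import *
w=eyes.get_image("wrist");o=ctrl.get_obs();t=o["tool_pos"]
for dz in (0,.0187,.05): print(dz,proj(w,t+[0,0,dz])*1.5)
for z in(.108,.113,.118,.123): print(z,atz(w,(390/1.5,353/1.5),z), )
a=eyes.get_image("scene");b=eyes.get_image("side")
for n,i in(("scene",a),("side",b)): print(n,[(np.round(r["point"],1),round(r["score"],2)) for r in pinpoint(n,"hasp_knob")])
print(proj(a,t),proj(b,t))
x,y=310,160; cv2.imwrite('pics/k2.png',np.hstack([cv2.resize(i['img'][y-40:y+40,x-40:x+40,::-1],None,fx=5,fy=5,interpolation=cv2.INTER_CUBIC) for i,x,y in((a,310,165),(b,245,145))]))
E
```

```text
0 [389.52312593 338.948923  ]
0.0187 [389.42689515 361.0237387 ]
0.05 [389.21356725 409.95999128]
0.108 [0.49330974 0.16818333 0.108     ]
0.113 [0.49100682 0.16755943 0.113     ]
0.118 [0.48870389 0.16693554 0.118     ]
0.123 [0.48640096 0.16631165 0.123     ]
scene [(array([306.4, 163.8]), 0.76), (array([369.7, 156.7]), 0.56)]
side [(array([237.9, 145.8]), 0.69), (array([172.9, 150.1]), 0.58), (array([202.1, 119. ]), 0.55)]
[307.04058676 169.91035528] [239.2450137  147.83988489]
```

View pics/k2.png

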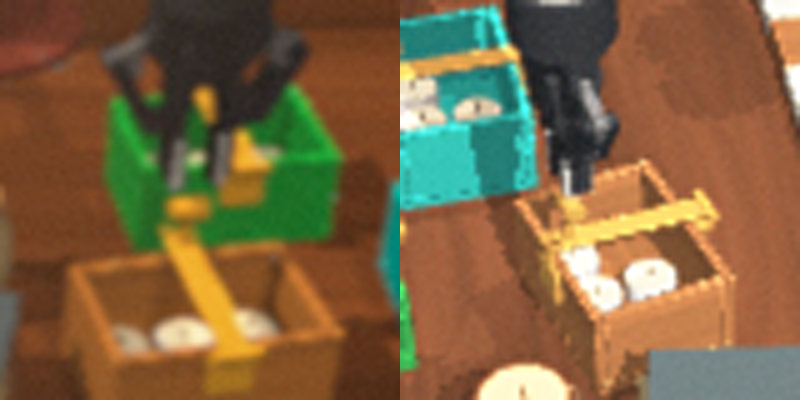

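play_rows(
  moves=[
    {"x":0,"y":0,"z":0,"turn":0,"jaw":4},
    {"x":0,"y":0,"z":0,"turn":0,"jaw":4},
    {"x":0,"y":0,"z":0,"turn":0,"jaw":4},
    {"x":0,"y":0,"z":-1,"turn":0,"jaw":4},
    {"x":0,"y":0,"z":-0.8,"turn":0,"jaw":4},
    {"x":0,"y":0,"z":0,"turn":0,"jaw":4},
  ],
)

```text
t: 6.45
tool_pos: [0.4884, 0.1668, 0.0817]
tool_rot: [-1.561, -0.206, 0.213]
contact_force: [-0.3, 0.4, -0.7]
opening: 0.0403
```

```bash
cat > two.py <<'E'
from h import *
import sys
a=eyes.get_image("scene");b=eyes.get_image("side");w=eyes.get_image("wrist")
t=ctrl.get_obs()["tool_pos"]
xs,ys=map(int,sys.argv[2:4]);xb,yb=map(int,sys.argv[4:6])
C=[cv2.resize(i['img'][y-40:y+40,x-40:x+40,::-1],(400,400),interpolation=cv2.INTER_CUBIC) for i,x,y in((a,xs,ys),(b,xb,yb))]
cv2.imwrite('pics/'+sys.argv[1],np.vstack([np.hstack(C)]))
save(w,"w_"+sys.argv[1],1.0)
print(t,proj(a,t),proj(b,t))
E
python3 two.py k3.png 310 165 245 145
```

```text
[0.48990637 0.16709681 0.08404609] [306.53845061 174.52957569] [239.38327328 151.76289615]
```

View pics/k3.png

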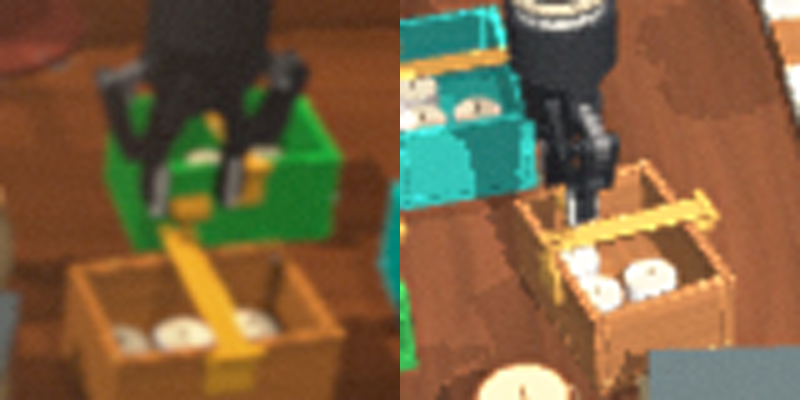

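View pics/w_k3.png

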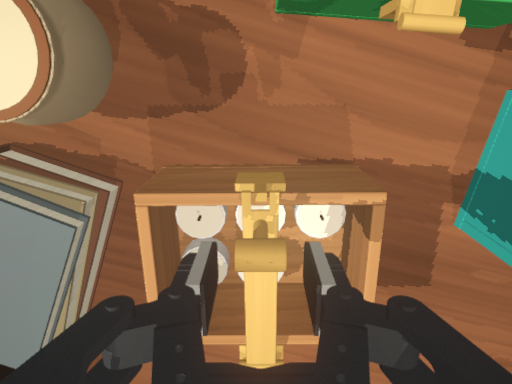

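play_rows(
  moves=[
    {"x":0,"y":0,"z":-0.2,"turn":0,"jaw":1.5},
    {"x":0,"y":0,"z":0,"turn":0,"jaw":1.5},
    {"x":0,"y":0,"z":0,"turn":0,"jaw":1.5},
    {"x":0,"y":0,"z":0,"turn":0,"jaw":1.5},
    {"x":0,"y":0,"z":0,"turn":0,"jaw":1.5},
    {"x":0,"y":0,"z":0,"turn":0,"jaw":1.5},
  ],
  squeeze=25,
)

```text
t: 7.1
tool_pos: [0.4905, 0.1672, 0.0827]
tool_rot: [-1.561, -0.21, 0.209]
contact_force: [1.1, -0.0, -1.5]
opening: 0.0227
```

```bash
python3 two.py k4.png 310 165 245 145
```

```text
[0.49046535 0.16720415 0.08272478] [306.5457381  174.95394417] [239.54783811 152.00214711]
```

View pics/k4.png

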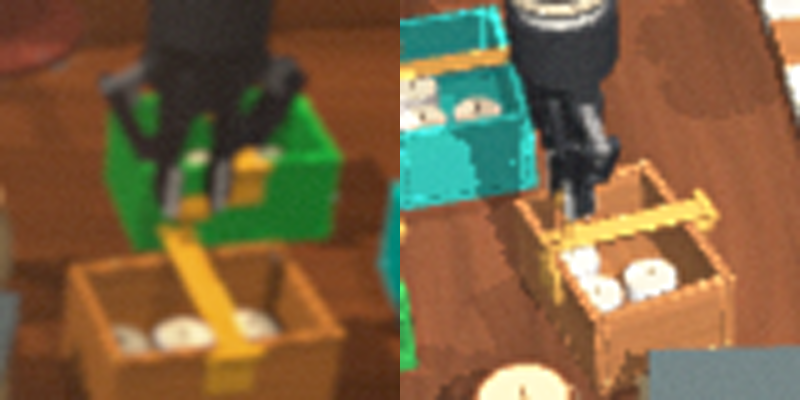

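View pics/w_k4.png

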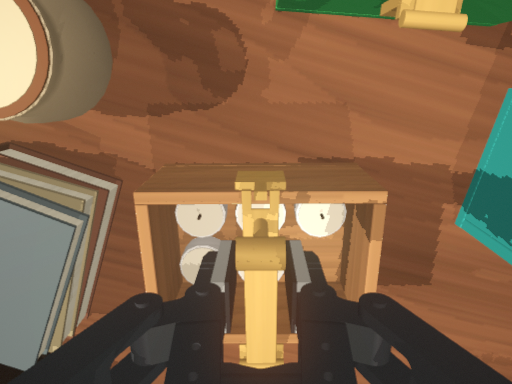

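play_rows(
  moves=[
    {"x":0.44,"y":0.12,"z":1.04,"turn":0,"jaw":1.5},
    {"x":0.54,"y":0.15,"z":0.99,"turn":0,"jaw":1.5},
    {"x":0.98,"y":0.27,"z":1.37,"turn":0,"jaw":1.5},
    {"x":1.17,"y":0.32,"z":1.2,"turn":0,"jaw":1.5},
    {"x":1.33,"y":0.37,"z":1.01,"turn":0,"jaw":1.5},
    {"x":0,"y":0,"z":0,"turn":0,"jaw":1.5},
  ],
)

```text
t: 7.75
tool_pos: [0.5376, 0.1803, 0.1411]
tool_rot: [-1.56, -0.212, 0.206]
contact_force: [1.3, 0.6, -3.2]
opening: 0.0223
```

```bash
python3 two.py k5.png 315 165 250 140
```

```text
[0.53441092 0.17942017 0.1390383 ] [312.77079711 167.90313993] [250.634783   136.34393773]
```

View pics/k5.png

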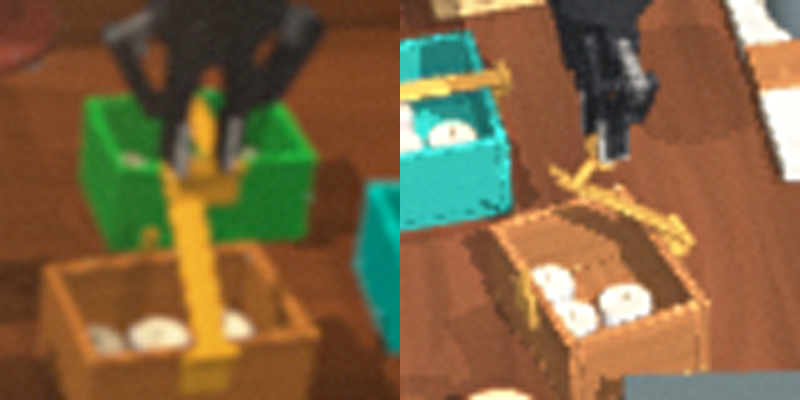

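View pics/w_k5.png

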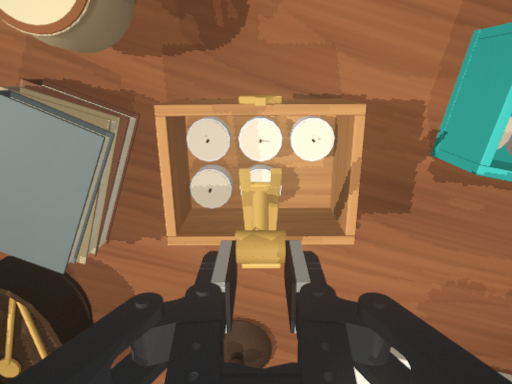

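play_rows(
  moves=[
    {"x":1.46,"y":0.4,"z":0.79,"turn":0,"jaw":1.5},
    {"x":1.56,"y":0.43,"z":0.55,"turn":0,"jaw":1.5},
    {"x":1.62,"y":0.45,"z":0.31,"turn":0,"jaw":1.5},
    {"x":1.65,"y":0.46,"z":0.05,"turn":0,"jaw":1.5},
    {"x":1.63,"y":0.45,"z":-0.2,"turn":0,"jaw":1.5},
    {"x":1.59,"y":0.44,"z":-0.46,"turn":0,"jaw":1.5},
    {"x":0,"y":0,"z":0,"turn":0,"jaw":1.5},
  ],
)

```text
t: 8.48
tool_pos: [0.6327, 0.2068, 0.151]
tool_rot: [-1.559, -0.213, 0.206]
contact_force: [0.5, 1.1, 5.7]
opening: 0.0223
```

```bash
python3 two.py k6.png 325 165 270 140;python3 arc.py 1.65 1.8 1.9 2.0
```

```text
[0.63115143 0.20634392 0.15150128] [324.85763764 182.58818374] [275.93216903 125.89036625]
[[ 1.5   0.42 -0.7 ]
 [ 0.94  0.26 -0.59]
 [ 0.88  0.24 -0.69]]
abs rel hinge [3.86 5.42 6.39 7.3 ] [10.73 10.03  9.44  8.75] [ 3.31975712  0.91876979 -1.97314956]
```

View pics/k6.png

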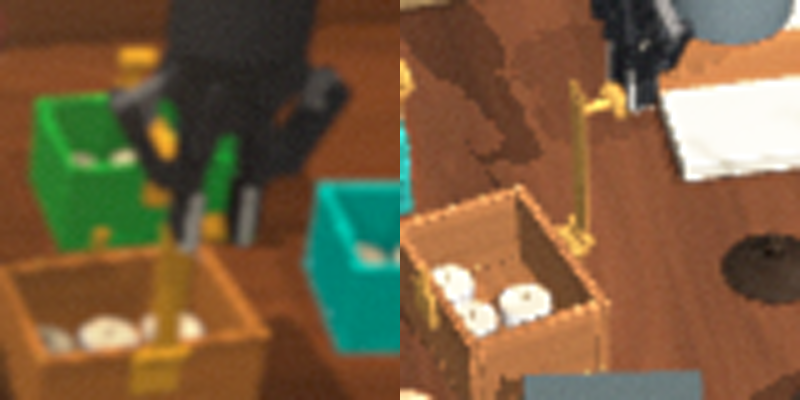

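View pics/w_k6.png

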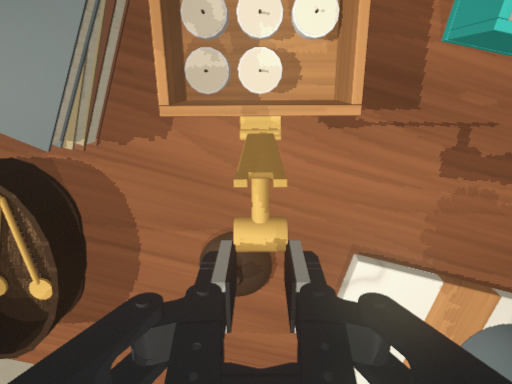

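play_rows(
  moves=[
    {"x":1.0,"y":0.28,"z":-0.8,"turn":0,"jaw":1.5},
    {"x":1.0,"y":0.28,"z":-0.8,"turn":0,"jaw":1.5},
    {"x":1.0,"y":0.28,"z":-0.8,"turn":0,"jaw":1.5},
    {"x":0.8,"y":0.22,"z":-0.8,"turn":0,"jaw":1.5},
    {"x":0,"y":0,"z":0,"turn":0,"jaw":1.5},
  ],
  squeeze=40,
)

```text
t: 9.05
tool_pos: [0.6751, 0.2186, 0.124]
tool_rot: [-1.557, -0.223, 0.195]
contact_force: [8.5, 3.7, 13.4]
opening: 0.0215
```

```bash
python3 two.py k7.png 325 165 270 140
```

```text
[0.6740829  0.21835752 0.12482891] [329.49141953 199.12008182] [286.71677057 128.36447768]
```

View pics/k7.png

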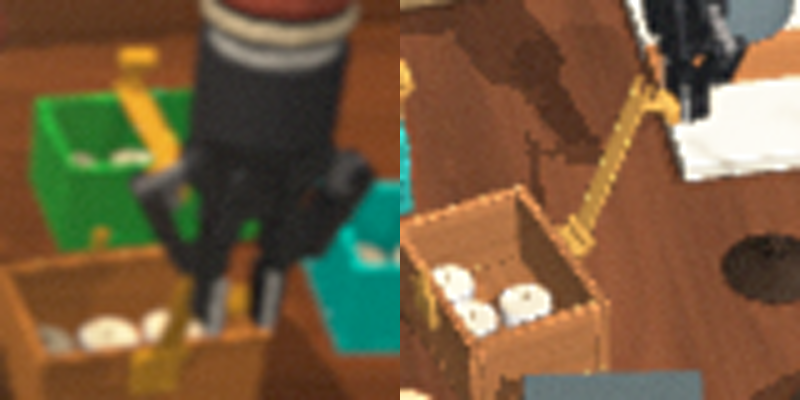

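View pics/w_k7.png

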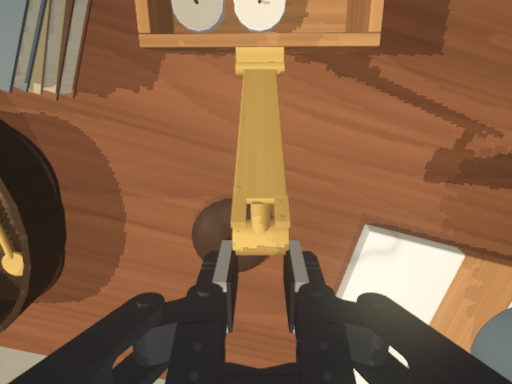

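play_rows(
  moves=[
    {"x":0,"y":0,"z":0,"turn":0,"jaw":5},
    {"x":0,"y":0,"z":0,"turn":0,"jaw":5},
    {"x":0,"y":0,"z":0,"turn":0,"jaw":5},
    {"x":0,"y":0,"z":3,"turn":0,"jaw":5},
    {"x":0,"y":0,"z":4,"turn":0,"jaw":5},
    {"x":0,"y":0,"z":4,"turn":0,"jaw":5},
    {"x":0,"y":0,"z":4,"turn":0,"jaw":5},
  ],
)

```text
t: 9.78
tool_pos: [0.6664, 0.2159, 0.2666]
tool_rot: [-1.561, -0.206, 0.213]
contact_force: [0.2, -0.4, 0.3]
opening: 0.0501
```

```bash
python3 two.py k8.png 325 165 270 140
```

```text
[0.6694576  0.2166106  0.27232297] [335.67899912 153.04243622] [286.7051136   94.91349935]
```

View pics/k8.png

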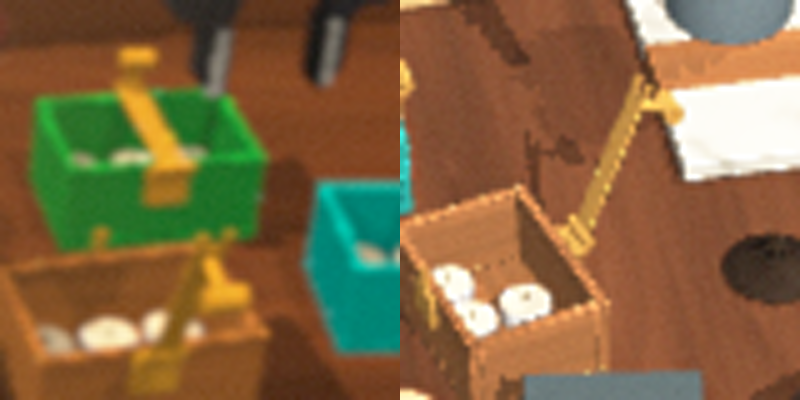

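play_rows(
  moves=[
    {"x":-0.75,"y":-3.45,"z":0.2,"turn":1.4,"jaw":5},
    {"x":-0.75,"y":-3.45,"z":0,"turn":1.4,"jaw":5},
    {"x":-0.75,"y":-3.45,"z":0,"turn":1.4,"jaw":5},
    {"x":-0.75,"y":-3.45,"z":0,"turn":1.4,"jaw":5},
    {"x":-0.75,"y":-3.45,"z":0,"turn":1.4,"jaw":5},
    {"x":-0.75,"y":-3.45,"z":0,"turn":1.4,"jaw":5},
    {"x":-0.75,"y":-3.45,"z":0,"turn":1.4,"jaw":5},
    {"x":-0.75,"y":-3.45,"z":0,"turn":1.4,"jaw":5},
  ],
)

```text
t: 10.6
tool_pos: [0.6059, -0.0609, 0.266]
tool_rot: [-1.538, -0.36, 0.367]
contact_force: [0.1, -0.0, 0.6]
opening: 0.0499
```

play_rows(
  moves=[
    {"x":-0.75,"y":-3.45,"z":0,"turn":1.4,"jaw":5},
    {"x":-0.75,"y":-3.45,"z":0,"turn":1.4,"jaw":5},
    {"x":-0.75,"y":-3.45,"z":0,"turn":1.4,"jaw":5},
    {"x":-0.75,"y":-3.45,"z":0,"turn":1.1,"jaw":5},
    {"x":0,"y":0,"z":0,"turn":0,"jaw":5},
    {"x":0,"y":0,"z":0,"turn":0,"jaw":5},
    {"x":0,"y":0,"z":0,"turn":0,"jaw":5},
  ],
)

```text
t: 11.18
tool_pos: [0.5771, -0.1971, 0.267]
tool_rot: [-1.524, -0.432, 0.436]
contact_force: [-0.6, 0.3, 0.1]
opening: 0.0503
```

```bash
cat > hasp.py <<'E'
from h import *
from scipy.optimize import least_squares
a=eyes.get_image("scene");ra=pinpoint("scene","hasp_knob")
b=eyes.get_image("side");rb=pinpoint("side","hasp_knob")
yaw=.271;H=np.array([.5917,.1961,.077]);u=np.array([np.cos(yaw),np.sin(yaw),0])
for t in (1.6,1.8,2.0,2.2):
    K=H+.114*(-np.cos(t+.266)*u+np.sin(t+.266)*np.array([0,0,1])); print(t,K.round(3),proj(a,K).round(1),proj(b,K).round(1))
print([np.round(r["point"],1) for r in ra],[np.round(r["point"],1) for r in rb])
E
python3 hasp.py; python3 look.py w9.png
```

```text
1.6 [0.624 0.205 0.186] [325.5 171.1] [274.  118.6]
1.8 [0.644 0.211 0.177] [327.9 177.7] [279.3 119. ]
2.0 [0.662 0.216 0.165] [329.8 185.2] [283.9 120.5]
2.2 [0.677 0.22  0.148] [331.2 193.2] [287.7 122.9]
[array([329. , 182.9]), array([310.7, 135.3]), array([369.7, 153.9])] [array([199.4, 115.4]), array([172. , 151.3])]
11.4333 [ 0.5782 -0.1965  0.2689] [-1.526 -0.436  0.436] 0.05012202389373062 0.0187
[[-0.528 -0.808 -0.262  0.511]
 [ 0.849 -0.502 -0.164 -0.238]
 [ 0.    -0.309  0.951  0.447]
 [ 0.     0.     0.     1.   ]]
chest_mouth [257.1 135.3] 0.33 [ 0.5616 -0.2102  0.072 ]
hasp_hinge [507.9 319.6] 0.55 [0.5924 0.1939 0.077 ]
```

View pics/w9.png

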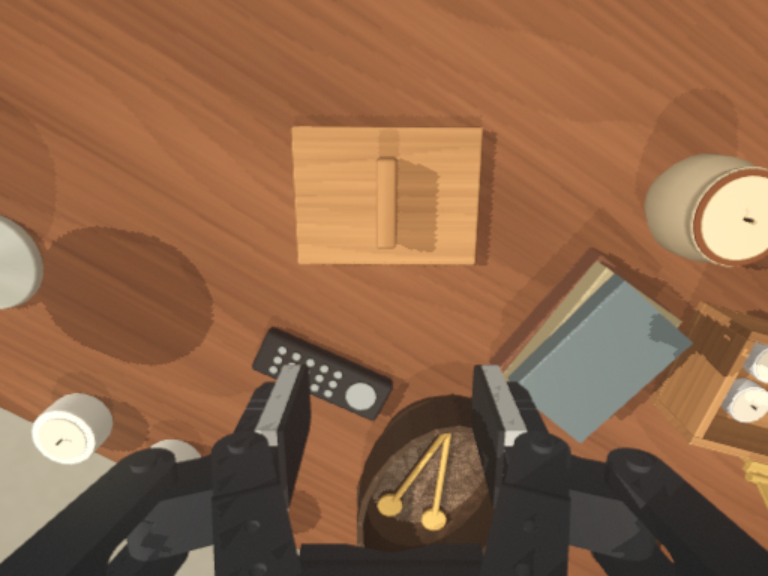

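```bash
python3 - <<'E'
from h import *
w=eyes.get_image("wrist");o=ctrl.get_obs();print(o["tool_pos"],o["tool_rot"])
P=np.array([atz(w,(u/1.5-.17,v/1.5-.17),.015) for u,v in [(292.5,127),(482,127),(475.5,264),(298,264)]])
print(P.round(4),P.mean(0));d=lambda i,j:(np.linalg.norm(P[j]-P[i]).round(4),np.arctan2(*(P[j]-P[i])[[1,0]]).round(3))
print(d(0,1),d(3,2),d(0,3),d(1,2))
g=np.array([atz(w,(u/1.5,v/1.5),.051) for u,v in [(387,158),(386,247)]]);print("grip top",g,g.mean(0),np.linalg.norm(g[1]-g[0]),np.arctan2(*(g[1]-g[0])[[1,0]]))
for r in pinpoint("wrist","lid_grip"):print(r, atz(w,r["point"],.035))
E
```

```text
[ 0.57808252 -0.19727369  0.26918091] [-1.5267195  -0.43529078  0.43516918]
[[ 0.5571 -0.3035  0.015 ]
 [ 0.4762 -0.1732  0.015 ]
 [ 0.5735 -0.1119  0.015 ]
 [ 0.6559 -0.2446  0.015 ]] [ 0.56566501 -0.20830046  0.015     ]
(np.float64(0.1534), np.float64(2.126)) (np.float64(0.1561), np.float64(2.126)) (np.float64(0.115), np.float64(0.538)) (np.float64(0.115), np.float64(0.561))
grip top [[ 0.5353127  -0.2265001   0.051     ]
 [ 0.5944659  -0.19089342  0.051     ]] [ 0.5648893  -0.20869676  0.051     ] 0.06904301500604286 0.54184476463802
{'point': [257.1, 135.7], 'score': 0.96} [ 0.56732928 -0.20812783  0.035     ]
```

play_rows(
  moves=[
    {"x":-1.2,"y":-1.1,"z":-2,"turn":0,"jaw":5},
    {"x":0,"y":0,"z":-4,"turn":0,"jaw":5},
    {"x":0,"y":0,"z":-4,"turn":0,"jaw":5},
    {"x":0,"y":0,"z":-4,"turn":0,"jaw":5},
    {"x":0,"y":0,"z":-4,"turn":0,"jaw":5},
    {"x":0,"y":0,"z":-3.5,"turn":0,"jaw":5},
    {"x":0,"y":0,"z":-2,"turn":0,"jaw":5},
    {"x":0,"y":0,"z":0,"turn":0,"jaw":4},
  ],
)

```text
t: 12.4
tool_pos: [0.5614, -0.2064, 0.0275]
tool_rot: [-1.519, -0.427, 0.441]
contact_force: [-1.0, -0.1, -0.9]
opening: 0.0405
```

```bash
python3 two.py l1.png 193 190 280 230; python3 look.py l1w.png|grep -v "\["
```

```text
[ 0.56715987 -0.20924633  0.03587631] [191.56819387 195.59968719] [280.50746068 237.36968443]
```

View pics/l1.png

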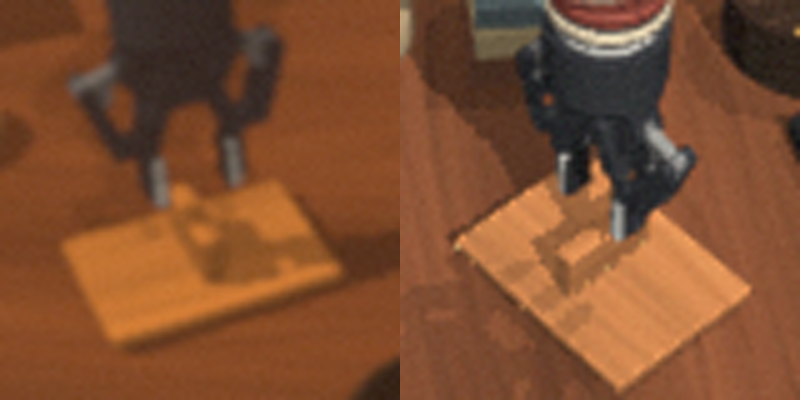

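View pics/l1w.png

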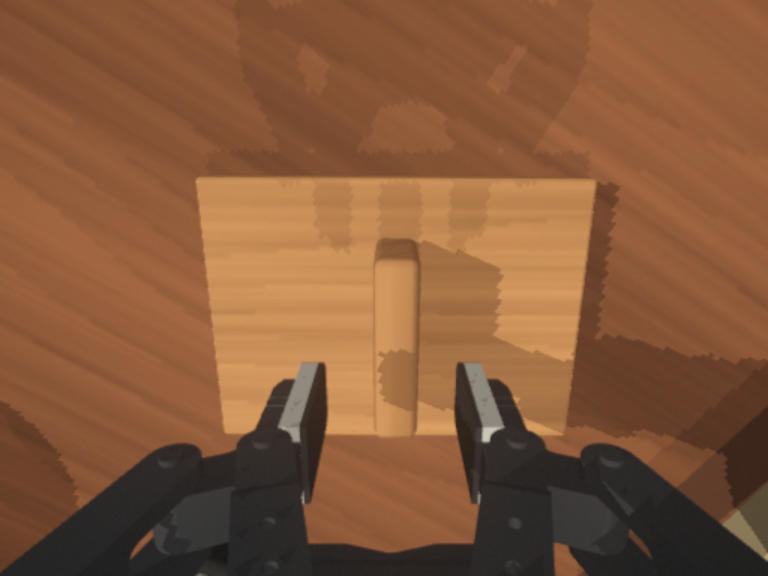

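play_rows(
  moves=[
    {"x":-0.15,"y":0.1,"z":-0.6,"turn":0,"jaw":4},
    {"x":0,"y":0,"z":-1,"turn":0,"jaw":4},
    {"x":0,"y":0,"z":-0.6,"turn":0,"jaw":4},
    {"x":0,"y":0,"z":0,"turn":0,"jaw":4},
    {"x":0,"y":0,"z":0,"turn":0,"jaw":4},
  ],
)

```text
t: 13.22
tool_pos: [0.5635, -0.2072, 0.0107]
tool_rot: [-1.525, -0.433, 0.436]
contact_force: [0.3, -0.1, 0.4]
opening: 0.0398
```

```bash
python3 two.py l2.png 193 190 280 230; python3 look.py l2w.png|grep -v "\["
```

```text
[ 0.56465648 -0.20776226  0.01226098] [192.9059567  200.81575166] [279.51133229 241.76559112]
```

View pics/l2.png

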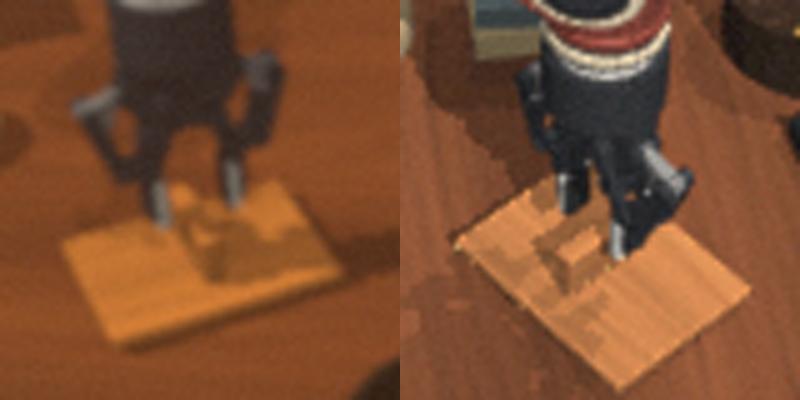

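View pics/l2w.png

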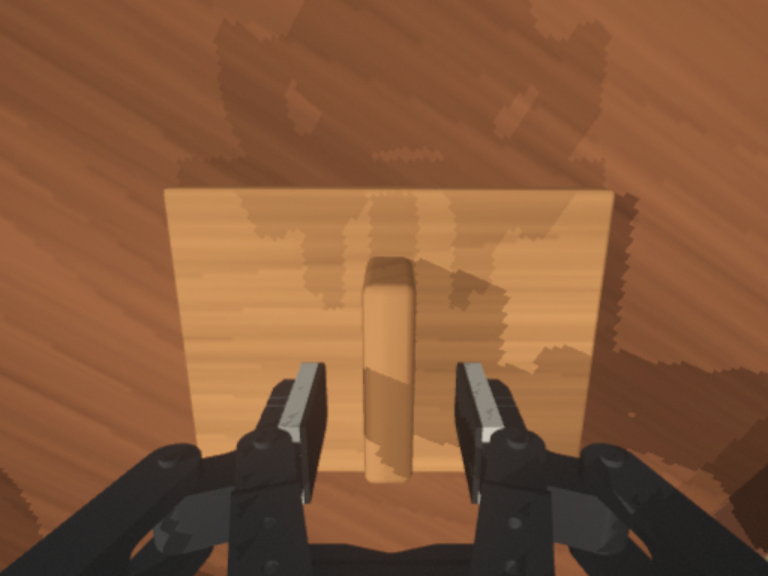

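play_rows(
  moves=[
    {"x":0.05,"y":-0.05,"z":-0.4,"turn":0,"jaw":4},
    {"x":0,"y":0,"z":-0.4,"turn":0,"jaw":4},
    {"x":0,"y":0,"z":0,"turn":0,"jaw":4},
    {"x":0,"y":0,"z":0,"turn":0,"jaw":4},
  ],
)

```text
t: 13.95
tool_pos: [0.5644, -0.2079, 0.0033]
tool_rot: [-1.526, -0.434, 0.435]
contact_force: [-0.7, -0.1, 0.2]
opening: 0.04
```

```bash
python3 two.py l3.png 193 190 280 230
```

```text
[ 0.56497483 -0.20816482  0.00409837] [193.01744436 202.79338958] [279.58898675 243.43204468]
```

View pics/l3.png

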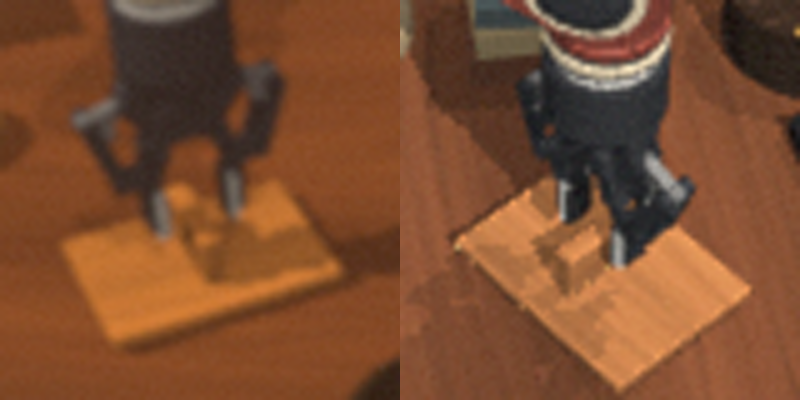

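View pics/w_l3.png

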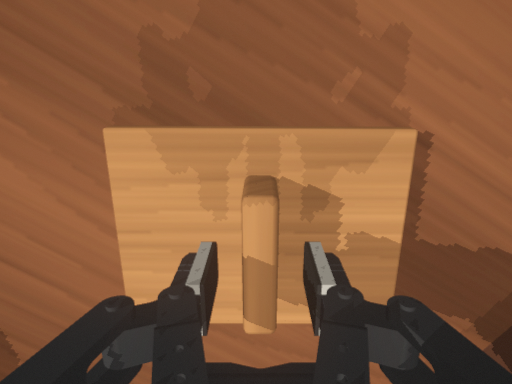

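play_rows(
  moves=[
    {"x":0,"y":0,"z":0,"turn":0,"jaw":1},
    {"x":0,"y":0,"z":0,"turn":0,"jaw":1},
    {"x":0,"y":0,"z":0,"turn":0,"jaw":1},
    {"x":0,"y":0,"z":0,"turn":0,"jaw":1},
    {"x":0,"y":0,"z":0,"turn":0,"jaw":1},
    {"x":0,"y":0,"z":0,"turn":0,"jaw":1},
    {"x":0,"y":0,"z":0,"turn":0,"jaw":1},
  ],
  squeeze=70,
)

```text
t: 14.68
tool_pos: [0.5653, -0.2084, 0.0046]
tool_rot: [-1.527, -0.435, 0.434]
contact_force: [-1.1, -0.3, 3.6]
opening: 0.0139
```

```bash
python3 two.py l4.png 193 190 280 230
```

```text
[ 0.56528754 -0.20839277  0.00458474] [192.91606209 202.73410787] [279.70093009 243.37973379]
```

View pics/l4.png

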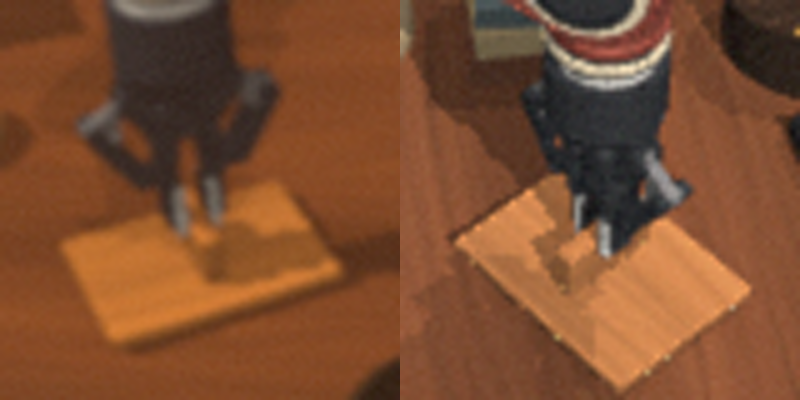

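View pics/w_l4.png

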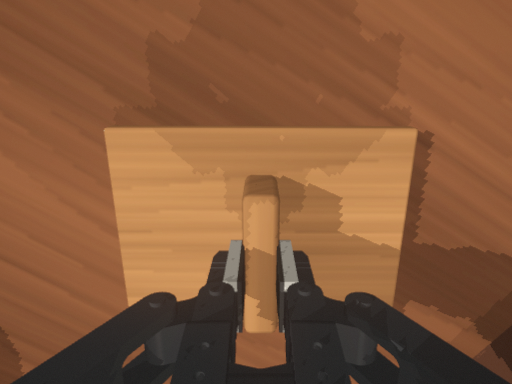

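play_rows(
  moves=[
    {"x":0,"y":0,"z":1,"turn":0,"jaw":1},
    {"x":0,"y":0,"z":2,"turn":0,"jaw":1},
    {"x":0,"y":0,"z":2,"turn":0,"jaw":1},
    {"x":0,"y":0,"z":2,"turn":0,"jaw":1},
    {"x":0,"y":0,"z":2,"turn":0,"jaw":1},
    {"x":0,"y":0,"z":0,"turn":0,"jaw":1},
    {"x":0,"y":0,"z":0,"turn":0,"jaw":1},
  ],
  squeeze=90,
)

```text
t: 15.42
tool_pos: [0.5652, -0.2082, 0.0945]
tool_rot: [-1.528, -0.436, 0.434]
contact_force: [-0.0, -0.1, -3.5]
opening: 0.0131
```

```bash
python3 two.py l5.png 193 180 280 215
```

```text
[ 0.56334004 -0.20728479  0.09147835] [190.60596398 181.07244682] [279.50637329 225.69775161]
```

View pics/l5.png

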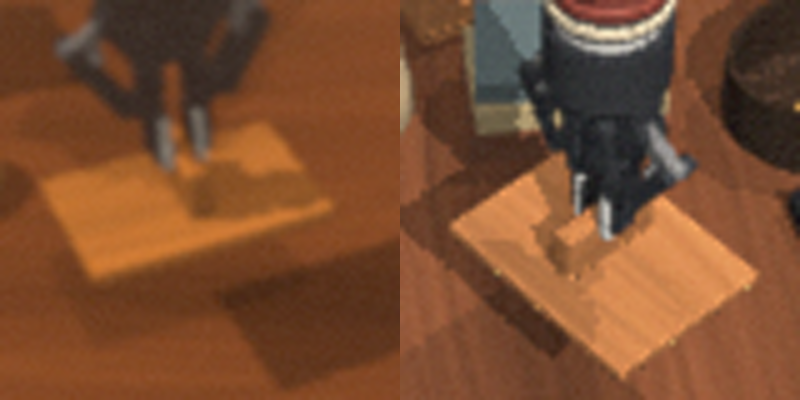

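View pics/w_l5.png

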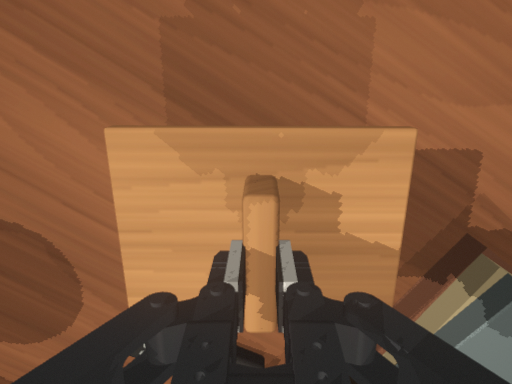

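play_rows(
  moves=[
    {"x":0,"y":0,"z":2,"turn":0,"jaw":1},
    {"x":0,"y":0,"z":2,"turn":0,"jaw":1},
    {"x":0,"y":0,"z":2,"turn":0,"jaw":1},
    {"x":-0.7,"y":1.5,"z":0.5,"turn":-2,"jaw":1},
    {"x":-0.7,"y":2.5,"z":0,"turn":-2,"jaw":1},
    {"x":-0.7,"y":2.5,"z":0,"turn":-2,"jaw":1},
    {"x":-0.7,"y":2.5,"z":0,"turn":-2,"jaw":1},
    {"x":-0.7,"y":2.5,"z":0,"turn":-2,"jaw":1},
  ],
)

```text
t: 16.23
tool_pos: [0.5283, -0.0918, 0.1568]
tool_rot: [-1.548, -0.294, 0.299]
contact_force: [0.1, 0.6, -3.0]
opening: 0.013
```

play_rows(
  moves=[
    {"x":-0.7,"y":2.5,"z":0,"turn":-2,"jaw":1},
    {"x":-0.7,"y":2.5,"z":0,"turn":-2,"jaw":1},
    {"x":-0.6,"y":2.5,"z":0,"turn":-2.3,"jaw":1},
    {"x":0,"y":2.5,"z":0,"turn":0,"jaw":1},
    {"x":0,"y":2.5,"z":0,"turn":0,"jaw":1},
    {"x":0,"y":2.5,"z":0,"turn":0,"jaw":1},
    {"x":0,"y":2.5,"z":0,"turn":0,"jaw":1},
    {"x":0,"y":0,"z":0,"turn":0,"jaw":1},
  ],
)

```text
t: 16.9
tool_pos: [0.5084, 0.0855, 0.157]
tool_rot: [-1.557, -0.213, 0.218]
contact_force: [-0.7, 0.4, -2.9]
opening: 0.0133
```

```bash
python3 two.py m1.png 300 165 245 145; python3 hasp.py|tail -1; python3 -c "
from h import *
print(ctrl.get_obs())"
```

```text
[0.50904411 0.08175261 0.15749305] [281.84878663 157.63978362] [247.5142502  150.98372263]
[array([330.8, 182.2]), array([370.8, 157.5]), array([311.4, 134.4])] [array([283.4, 119.3]), array([171.1, 151.4])]
{'t': 17.25, 'q': array([ 1.33740650e-02, -1.84994645e-01,  1.90155725e+00, -1.02402201e-04,
        1.42578175e+00, -1.82630307e+00]), 'dq': array([-0.00057511, -0.00414833, -0.00531002,  0.00084772,  0.00122113,
       -0.00038549]), 'effort': array([ 1.87930344e-01, -2.98952293e+01, -3.82193577e+01,  8.27964221e-03,
        5.44878494e-03, -1.63461147e-03]), 'tool_pos': array([0.50982438, 0.08099353, 0.15865108]), 'tool_rot': array([-1.56048026, -0.21047834,  0.21167263]), 'contact_force': array([-0.0482914 , -0.12346151, -2.99780232]), 'wrist_torque': array([-2.09180834e-02, -9.44831717e-05, -1.68993238e-02]), 'opening': 0.01332964603494734}
```

View pics/m1.png

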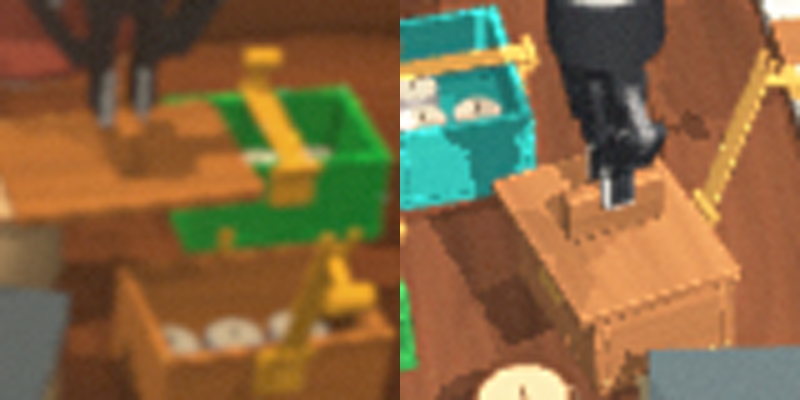

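View pics/w_m1.png

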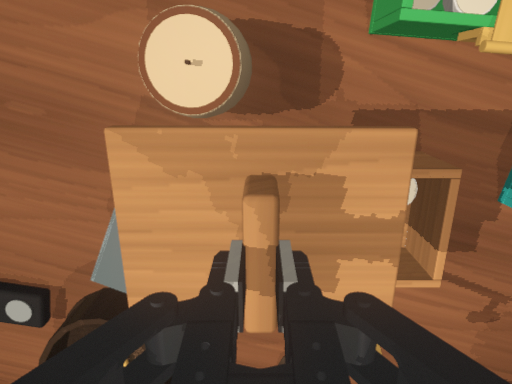

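play_rows(
  moves=[
    {"x":0.2,"y":2,"z":0,"turn":0,"jaw":1},
    {"x":0.3,"y":2,"z":0,"turn":0,"jaw":1},
    {"x":0.3,"y":2,"z":0,"turn":0,"jaw":1},
    {"x":0.4,"y":2,"z":0,"turn":0.1,"jaw":1},
    {"x":0.4,"y":1.7,"z":0,"turn":0,"jaw":1},
    {"x":0,"y":0,"z":0,"turn":0,"jaw":1},
    {"x":0,"y":0,"z":-1,"turn":0,"jaw":1},
    {"x":0,"y":0,"z":0,"turn":0,"jaw":1},
  ],
)

```text
t: 17.92
tool_pos: [0.5248, 0.1778, 0.1468]
tool_rot: [-1.561, -0.21, 0.216]
contact_force: [0.3, -0.9, -4.0]
opening: 0.0132
```

```bash
sleep 0; python3 -c "
from h import *
eyes.get_image('side')
eyes.get_image('side')"; python3 two.py m2.png 310 165 250 145;  python3 -c "
from h import *
o=ctrl.get_obs();print(o['t'],o['tool_pos'],o['tool_rot'],o['contact_force'])"
```

```text
[0.52600334 0.17814266 0.1491344 ] [312.4885143  163.73253451] [248.27111606 134.616858  ]
18.1667 [0.52600334 0.17814266 0.1491344 ] [-1.56039947 -0.21277441  0.21266909] [ 0.29684056  0.56028245 -3.05117803]
```

View pics/m2.png

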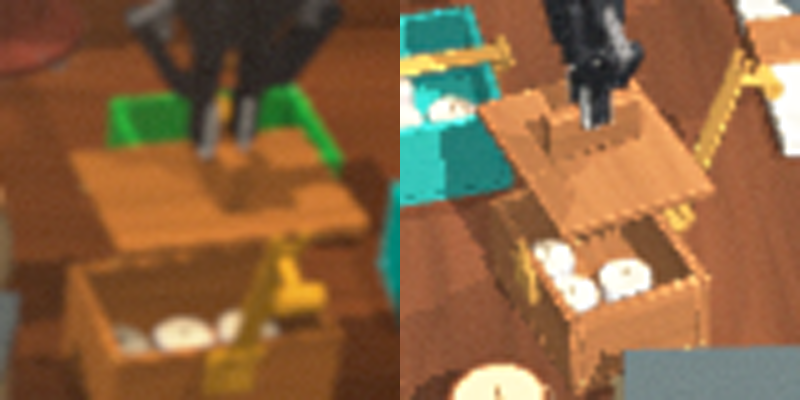

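View pics/w_m2.png

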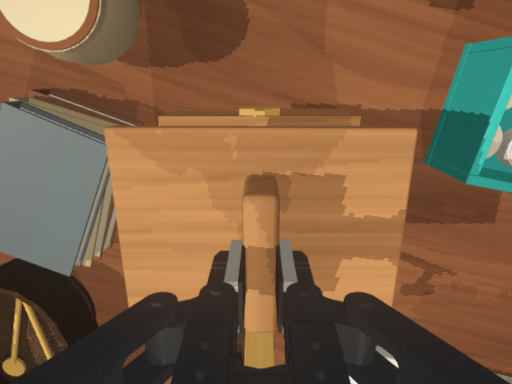

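play_rows(
  moves=[
    {"x":0,"y":0,"z":-1,"turn":0,"jaw":1},
    {"x":0,"y":0,"z":-1,"turn":0,"jaw":1},
    {"x":0,"y":0,"z":-1,"turn":0,"jaw":1},
    {"x":0,"y":0,"z":-0.7,"turn":0,"jaw":1},
    {"x":0,"y":0,"z":0,"turn":0,"jaw":1},
    {"x":0,"y":0,"z":0,"turn":0,"jaw":1},
    {"x":0,"y":0,"z":0,"turn":0,"jaw":1},
  ],
)

```text
t: 18.75
tool_pos: [0.5261, 0.1789, 0.1122]
tool_rot: [-1.56, -0.214, 0.213]
contact_force: [0.1, 0.3, -2.4]
opening: 0.0137
```

```bash
cat > chk.py <<'E'
from h import *
import sys
a=eyes.get_image("scene");b=eyes.get_image("side");w=eyes.get_image("wrist")
o=ctrl.get_obs();t=o["tool_pos"];print(o["t"],t,o["tool_rot"],o["contact_force"])
yl=2*np.arctan(.5*(o["tool_rot"][2]-o["tool_rot"][1])/-o["tool_rot"][0]);print("yaw",yl)
def box(c,yaw,dx,dy,z):
    C,S=np.cos(yaw),np.sin(yaw);L=np.array([[-1,-1],[-1,1],[1,1],[1,-1]])*[dx/2,dy/2]
    return np.c_[L@np.array([[C,S],[-S,C]])+c,np.full(4,z)]
out=[]
for im,(x,y) in((a,(312,170)),(b,(250,145)),(w,None)) if 0 else ((a,(312,170)),(b,(250,145))):
    I=cv2.resize(im["img"][:,:,::-1],None,fx=6,fy=6,interpolation=cv2.INTER_CUBIC)
    for B,col in((box((.5262,.178),.271,.11,.15,.072),(0,255,0)),(box(t[:2],yl,.116,.156,t[2]+.0304-.035+.015),(255,0,0))):
        p=np.array([proj(im,q) for q in B])*6+2.5; cv2.polylines(I,[p.astype(np.int32)],True,col,1)
    out.append(I[y*6-250:y*6+250,x*6-200:x*6+200])
cv2.imwrite("pics/"+sys.argv[1],np.hstack(out)); save(w,"w_"+sys.argv[1],1)
E
python3 chk.py n1.png
```

```text
18.9 [0.52650479 0.17899083 0.11289244] [-1.56016141 -0.21470386  0.21255444] [ 0.06389632  0.02451209 -2.4065958 ]
yaw 0.27216267259280535
```

View pics/n1.png

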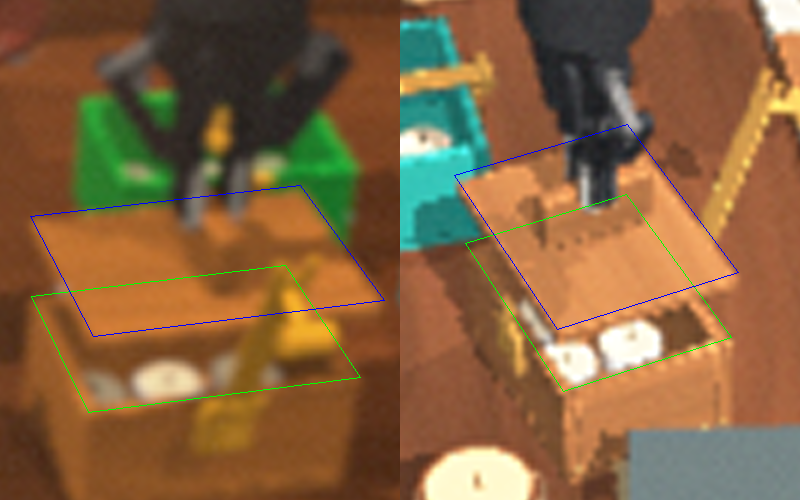

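View pics/w_n1.png

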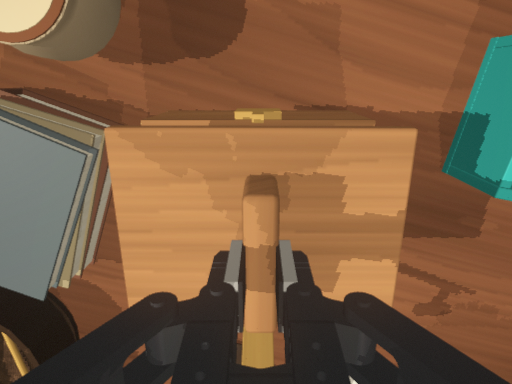

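```bash
python3 - <<'E'
from h import *
w=eyes.get_image("wrist")
c=np.array([.5262,.178]);u=np.array([np.cos(.271),np.sin(.271)]);v=np.array([-u[1],u[0]])
for dx in(-.055,-.047):
  for dy in (-.075,.075): print(dx,dy,proj(w,np.r_[c+dx*u+dy*v,.072]))
t=ctrl.get_obs()["tool_pos"]
for dx,dz in((-.058,0),(-.058,-.01)):
  for dy in (-.078,.078): print("lid",dx,dy,proj(w,np.r_[t[:2]+dx*u+dy*v,t[2]+.0304-.035+.015+dz]))
cv2.imwrite("pics/z.png",cv2.resize(w["img"][95:145,95:425,::-1],None,fx=2.4,fy=6,interpolation=cv2.INTER_CUBIC))
E
```

```text
-0.055 -0.075 [140.2459962  119.07028076]
-0.055 0.075 [376.68006172 119.30403285]
-0.047 -0.075 [141.60237011 131.73474195]
-0.047 0.075 [375.34034703 131.96678284]
lid -0.058 -0.078 [100.19057111 125.42772261]
lid -0.058 0.078 [419.26573341 125.74383647]
lid -0.058 -0.078 [108.85405764 122.94294878]
lid -0.058 0.078 [410.66994214 123.24172091]
```

View pics/z.png

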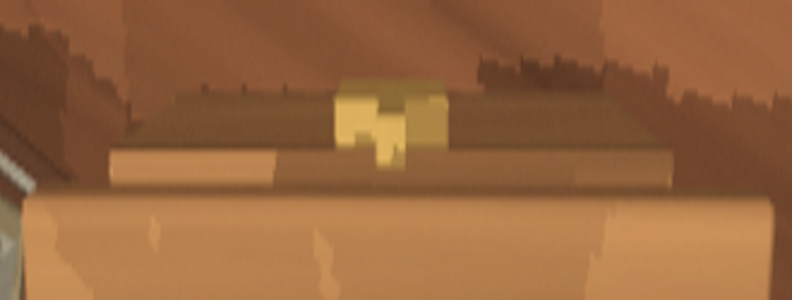

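play_rows(
  moves=[
    {"x":0.05,"y":-0.17,"z":-0.4,"turn":0,"jaw":1},
    {"x":0,"y":0,"z":-0.6,"turn":0,"jaw":1},
    {"x":0,"y":0,"z":-0.5,"turn":0,"jaw":1},
    {"x":0,"y":0,"z":0,"turn":0,"jaw":1},
    {"x":0,"y":0,"z":0,"turn":0,"jaw":1},
    {"x":0,"y":0,"z":0,"turn":0,"jaw":1},
    {"x":0,"y":0,"z":0,"turn":0,"jaw":1},
    {"x":0,"y":0,"z":0,"turn":0,"jaw":1},
  ],
)

```text
t: 19.62
tool_pos: [0.5267, 0.1772, 0.0974]
tool_rot: [-1.56, -0.214, 0.213]
contact_force: [0.1, -0.2, -3.4]
opening: 0.0132
```

```bash
python3 chk.py n2.png; python3 hasp.py | tail -1; python3 - <<'E'
from h import *
b=eyes.get_image("side");rb=pinpoint("side","lid_grip");a=eyes.get_image("scene");ra=pinpoint("scene","lid_grip")
if ra and rb: print(ra[0],rb[0],tri(a,ra[0]["point"],b,rb[0]["point"]))
E
```

```text
19.7667 [0.5266168  0.17719268 0.09735511] [-1.5602356  -0.21396707  0.21326406] [ 0.34922502 -0.71730692 -3.48844441]
yaw 0.2721327976949432
[array([330.7, 183.4]), array([371. , 156.3])] [array([198.6, 115.4]), array([282.3, 122.5])]
{'point': [313.9, 166.1], 'score': 0.84} {'point': [247.9, 139.1], 'score': 0.72} (array([0.5220961 , 0.18081444, 0.13323736]), np.float64(0.01067492330420627))
```

View pics/n2.png

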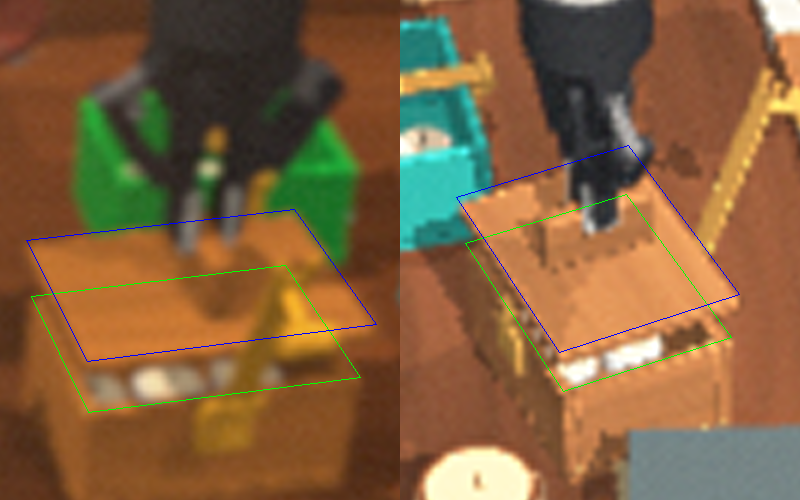

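View pics/w_n2.png

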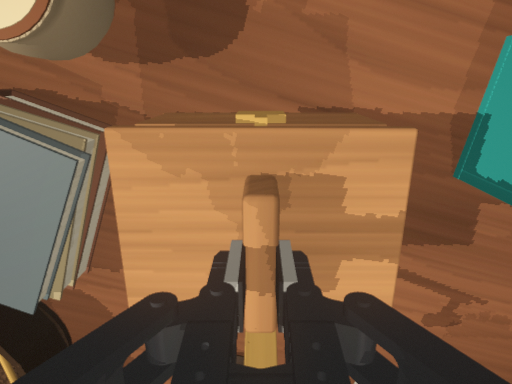

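```bash
python3 -c "
from h import *
o=ctrl.get_obs();print(o['t'],abs(o['dq']).max(),o['opening'])
print(finish_job())"
```

```text
20.1667 0.0017751393650002488 0.013606790302580317
the job is handed in; nothing more can be done
None
```

I swung the hasp back, carried the chest's lid over the row of things, and handed the job in with the lid still held over the mouth, at about 20 s of the 64 s allowed. `finish_job` gives no verdict, so what follows is my own last checks.

- **Hasp:** its knob in both camera views fits an angle of about 1.95 rad, past the 1.6 rad needed.
- **Lid position:** it is centred on the mouth to within about 1–2 mm and squared to the chest within about 0.01 rad. It looked level.
- **Lid height:** the underside is about 21 mm above the rim, taken from the measured tool height.
- **Grip:** the gripper was set to 90 N and carried about 3.5 N of load, with the arm at rest. No push from the chest or hasp on the lid showed in the readings.
- **Other things on the table:** none looked moved in the pictures. I did not measure their positions again.

**Two checks that disagreed:**
- **Fingertips:** they sat about 2 cm higher than the reported tool position. My first try at the knob closed just above it without touching anything, and I went by the pictures from then on.
- **Lid grip point:** at the end the networks put it about 6 mm sideways and 5 mm higher than the tool pose and the wrist picture do. Their two sight lines missed each other by 11 mm, so I trusted the tool pose and the wrist picture.

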